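# Lock a countershaft with its pulley screw facing up

### The job

The clamping screw in the hub of the belt pulley has to be reached from above, so turn the pulley by its rim until the little screw boss on its hub points straight up. Then lock the shaft there: take the square-bend U-bolt out of the wooden rest, pass its two legs down past either side of the square part of the shaft and through both holes of the cross plate below, until its bow sits flat on the shaft, and let go. Leave the round-bend U-bolt standing in the rest.

Things in the scene. Friction and masses are not known exactly. Their poses are not given: they have to be found in the camera images.
- shaft_stand: Fixed steel stand with a horizontal shaft along its y axis, 105 mm over the bench; z up, x across the shaft. Origin on the bench, below the middle of the square part of the shaft. Two bearing pedestals at y = -70 to -46 and 46 to 70 mm, 133 mm high. The shaft is round, 24 mm, but square for 35 mm either side of y = 0: 24 mm across flats, which are level and upright at joint pulley 0.
- lock_seat (a point): Midway between the two holes of the stand's cross plate, on its top face, 53 mm over the bench and 52 mm under the shaft's axis; axes as shaft_stand. The plate is 8 mm thick with 35 mm free below. The holes lie at x = -19 and 19 mm, y = 0 and are 14 mm wide with a 1.5 mm chamfer.
- pulley_centre (a point): Centre of the dark cast V-belt pulley, on the shaft's axis, at y = -130 mm of shaft_stand (its end nearer the robot). 120 mm in diameter, 24 mm thick along the shaft, flat side faces that can be pinched at the rim. Its hub, 44 mm in diameter and 32 mm long, is on the outer (-y) side; on the other side 48 mm of bare shaft up to the pedestal. Turns with joint pulley.
- grub_screw (a point): End of the screw boss, a round stud 18 mm across standing 7 mm out of the pulley's hub, with a socket screw in it; 29 mm from the shaft's axis, at y = -158 mm of shaft_stand. Its z axis points out of the shaft through the boss, so z is up when the boss points up. At the start the boss is on the underside.
- pulley (a joint): Angle of pulley and shaft about the stand's +y, rad: 0 or 2 pi when the screw boss points straight up. It grows as the top of the pulley moves toward the stand's +x. Turns without end with about 0.03 N m of friction and stays where it is left.
- ubolt_rest: Fixed wooden block, 70 (x) x 110 (y) x 50 mm high, in which the two U-bolts stand legs down, at y = -28 and 28 mm, their legs 32 mm deep in loose 14 mm holes; they lift straight out. Origin under its middle.
- square_ubolt_mid (a point): Middle of the square-bend U-bolt (straight bow, tight corners): 10 mm round steel bar, 102 mm tall, 48 mm wide over the legs, 0.18 kg. x runs from leg to leg (leg axes at x = -19 and 19 mm, 28 mm clear between), z up to the bow: its top is 51 mm and its underside 41 mm above this point; leg ends 51 mm below, tips tapered. Fully home, this point is 23 mm above lock_seat.
- round_ubolt_mid (a point): The same point of the other U-bolt in the rest, with a half-round bow and the same height, bar and leg spacing. Which of the two stands on which side changes.
Mind the look-alikes: they are no part of the job. What is shaped like the part that bears square_ubolt_mid but turquoise or yellow is not meant.

How it is judged:
By the outcome, as a careful person would: the job done as asked, in the order asked, and still so for the second after the job is handed in, with the robot touching nothing.
It also fails if it takes over 72 s, if anything falls off the work surface, if the arm or the gripper's body presses on something with over 40 N, if the wrist force passes 120 N, or if a joint passes its speed limit or range.

### The arm

A 7-joint arm with a two-finger parallel gripper is mounted at the origin on the work surface; the furniture and walls round the work are solid. World frame = base frame: x ahead of the robot, y to its left, z up, the work surface at z = 0. Lengths are in mm, angles in rad, forces in N, time in s.
With the tool pointing down it reaches from about 350 to 900 mm from the base axis. Payload 19.9 kg.
Tool frame: the origin (TCP) lies on the centre line of the jaws, within the pads' length; the fingertips stand 17 mm ahead of it and the grasp point (between the pads) lies 2 mm behind it; z points along the fingers, y is the line along which they close (so a half turn about z gives the same grasp; the last joint's range is limited). The gripper opens to 85 mm and grips with 20 to 120 N. Pads are 22 mm wide; open, the fingers measure 114 mm over their backs; the gripper's body (76 mm by 85 mm) begins 54 mm behind the grasp point. The pads swing forward as they close: fully open they stand 13 mm farther back than shut.
Start: joints at [1.27, 0.417, -0.01, 1.614, 0.005, 1.111, -0.053], TCP at [159.946, -604.167, 220.36] pointing down, gripper open.
Joint ranges: [-2.81, 2.81], [-0.39, 2.02], [-1.27, 1.25], [0.06, 2.57], [-1.19, 4.33], [0.19, 2], [-2.82, 2.82]. Speed limits (rad/s): [1.89, 1.89, 2.39, 2.39, 3.01, 3.01, 3.01].

### API

Orientations are given as a 3x3 rotation matrix whose columns are the frame's x, y, z axes.
In Python, from bench import ctrl gives the robot as it stands.
- The arm moves only by the tool step_arm, never from a script. Its argument "motion" is one flat list of numbers, 4 for each row, row after row: the shift along the tool's x, y, z in cm, then the turn about the tool's z in rad. In form: [x, y, z, turn, x, y, z, turn, ...]. A call has 1 to 8 rows; each row shifts and turns the commanded pose from where the row before left it, along the tool's axes as they then stand; what a row does not reach is not made up. A row lasts 1/12 s, in which the tool goes at most 41.7 mm and 7.16 degrees, less where a joint would pass 70% of its speed; a pose out of reach is approached as far as the arm can. A call is refused whole if a number of a shift passes 4.17 or a number of a turn 0.125, either way. A call with a gripper value outside its range is refused whole. "hand" is the opening in per cent of the stroke, from 0 (shut) to 100 (fully open), set as the call begins (left out, the last holds). The fingers move at their own pace and stop on an object; the grip force is fixed at half the most. Time passes only in rows, so rows that do not move let the fingers close. It gives the time, the measured TCP pose, the force, the opening and the grip force at its end, in the units of the state.
- ctrl.sense(): the state, without advancing time (a new reading comes with each control period).
- ctrl.grab_frame(name): name is "scene" or "side" or "wrist"; returns the picture (420x560x3 uint8, blue, green, red); there is no depth.
- ctrl.get_calibration(name): a dict with "K" (3x3 intrinsics, pixels), "dist" ([k1, k2, p1, p2, k3] as OpenCV has them; the pictures are not rectified), "world_from_camera" (4x4, takes a point from camera to world coordinates); the wrist camera has in their place "T_tool_cam" (4x4, takes a point from camera to tool coordinates, whose origin is the TCP and whose axes are the flange's). Camera axes: x right, y down, z forward; pixel columns grow to the right and rows downward; lengths in mm; the calibration is good to about 2 mm. A picture is of the moment at which its call begins: read the wrist's pose just before it. get_calibration takes no time and is no camera call.
- ctrl.job_done(): hands the job in; it is judged then, once.
The state is a dict: "clock": time; "joint_positions": joint angles; "joint_vel": joint speeds; "tau": joint torques, N m; "position": TCP position; "eef_rot": TCP orientation; "contact_force": force on the tool from outside, world axes, zero at the start; "wrist_torque": the same for the moment, N m; "opening": finger opening in mm; "finger_force": force on a finger pad.
Only numpy, scipy, OpenCV 4.12 (cv2) and the standard library are available. Lean on these libraries where they do the work, as an engineer would, in place of code of your own. Each camera call takes 0.05 s, during which the arm holds its last target. There are 200 camera calls.

## Working session

There is one attempt and no reset: what is moved stays moved. The work goes in short steps, Python scripts to look and compute and a tool call to move; the robot and the scene stay as the last step left them, time stands still between calls to the robot, and variables do not carry over. Pictures are saved under pics/ and viewed, at most 10 in all, crops included, and the job is handed in when it is done.

Besides the shell and the picture viewer there is one more tool, called after "Emit:" by a JSON object that holds its "fn" and its "kwargs", one argument or row to a line. step_arm: Moves the arm, as the interface text tells. Its arguments: {"type":"object","properties":{"motion":{"type":"array"},"hand":{"type":"number"}},"required":["motion"]}

```bash
mkdir -p pics; ls; python3 - <<'E'
from bench import ctrl
import cv2,numpy as np,pickle
s=ctrl.sense();print({k:np.round(v,3).tolist() for k,v in s.items()})
for n in("scene","side"):
    cv2.imwrite(f"pics/{n}0.png",ctrl.grab_frame(n));c=ctrl.get_calibration(n);print(n,np.round(c["K"],1).tolist(),np.round(c["world_from_camera"],3).tolist(),c["dist"])
print(ctrl.get_calibration("wrist"))
E
```

```text
pics
{'clock': 0.0, 'joint_positions': [1.27, 0.418, -0.01, 1.614, 0.005, 1.111, -0.053], 'joint_vel': [0.0, -0.001, 0.001, 0.0, 0.0, 0.0, 0.001], 'tau': [-0.0, -86.445, 0.678, -43.491, 0.019, 0.007, -0.0], 'position': [159.845, -603.82, 219.755], 'eef_rot': [[0.967, 0.256, -0.0], [0.256, -0.967, 0.001], [-0.0, -0.001, -1.0]], 'contact_force': [0.171, -0.548, -0.28], 'wrist_torque': [-0.025, -0.054, -0.029], 'finger_force': 0.0, 'opening': 85.304}
scene [[401.1, 0.0, 276.0], [0.0, 401.1, 210.1], [0.0, 0.0, 1.0]] [[-0.532, -0.563, 0.633, -211.784], [-0.847, 0.364, -0.388, 483.167], [-0.012, -0.742, -0.67, 807.736], [0.0, 0.0, 0.0, 1.0]] [-0.10969519  0.          0.          0.          0.        ]
side [[413.5, 0.0, 281.9], [0.0, 413.5, 211.3], [0.0, 0.0, 1.0]] [[-0.919, -0.217, 0.329, 80.66], [-0.394, 0.502, -0.77, 855.212], [0.002, -0.837, -0.547, 687.168], [0.0, 0.0, 0.0, 1.0]] [-0.08208599  0.          0.          0.          0.        ]
{'K': array([[296.88080494,   0.        , 282.40105786],
       [  0.        , 296.88080494, 208.44839648],
       [  0.        ,   0.        ,   1.        ]]), 'dist': array([-0.01815867,  0.        ,  0.        ,  0.        ,  0.        ]), 'T_tool_cam': array([[-1.34020891e-04, -9.55146606e-01, -2.96133318e-01,
         7.47305602e+01],
       [ 9.99999845e-01,  3.22554409e-05, -5.56605874e-04,
        -1.04688848e+00],
       [ 5.41192123e-04, -2.96133347e-01,  9.55146454e-01,
        -1.53769974e+02],
       [ 0.00000000e+00,  0.00000000e+00,  0.00000000e+00,
         1.00000000e+00]])}
```

View pics/scene0.png

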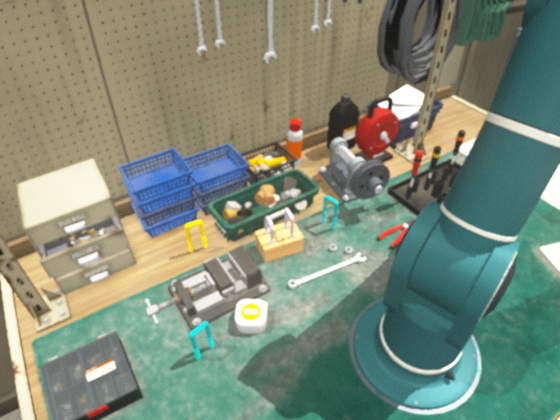

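View pics/side0.png

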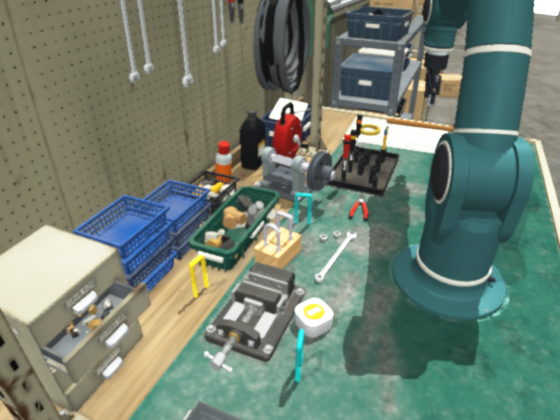

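The scene view shows the stand at about (355,170), with the pulley at (370,180), and the rest with two grey U-bolts at (280,238). The side view shows the stand at (295,172) and the rest at (278,245). Next I'll enlarge these areas.

```bash
cat > h.py <<'E'
import cv2,numpy as np
from bench import ctrl
def ray(n,uv,s=None):
    c=ctrl.get_calibration(n)
    p=cv2.undistortPoints(np.array(uv,float).reshape(-1,1,2),c["K"],c["dist"]).reshape(-1,2)
    if n=="wrist":
        T=np.eye(4);T[:3,:3]=s["eef_rot"];T[:3,3]=s["position"];M=T@c["T_tool_cam"]
    else: M=np.array(c["world_from_camera"])
    d=np.c_[p,np.ones(len(p))]@M[:3,:3].T
    return M[:3,3],d/np.linalg.norm(d,axis=1)[:,None]
def plane(n,uv,z,s=None):
    o,d=ray(n,uv,s);return o+d*((z-o[2])/d[:,2])[:,None]
def tri(r1,r2):
    (a,d),(b,e)=r1,r2;out=[]
    for i in range(len(d)):
        A=np.eye(3)-np.outer(d[i],d[i]);B=np.eye(3)-np.outer(e[i],e[i])
        x=np.linalg.solve(A+B,A@a+B@b);out.append([*x,np.linalg.norm(A@(x-a))+np.linalg.norm(B@(x-b))])
    return np.array(out)
def proj(n,P,s=None):
    c=ctrl.get_calibration(n)
    if n=="wrist":
        T=np.eye(4);T[:3,:3]=s["eef_rot"];T[:3,3]=s["position"];M=T@c["T_tool_cam"]
    else: M=np.array(c["world_from_camera"])
    V=np.linalg.inv(M);return cv2.projectPoints(np.array(P,float).reshape(-1,1,3),cv2.Rodrigues(V[:3,:3])[0],V[:3,3],c["K"],c["dist"])[0].reshape(-1,2)
E
python3 - <<'E'
import cv2,numpy as np
a=cv2.imread("pics/scene0.png");b=cv2.imread("pics/side0.png")
f=lambda i,x,y,w,h:cv2.resize(i[y:y+h,x:x+w],(400,300),interpolation=cv2.INTER_CUBIC)
cv2.imwrite("pics/c0.png",np.vstack([np.hstack([f(a,310,130,80,60+0),f(a,245,200,80,60)]),np.hstack([f(b,255,145,80,60),f(b,240,205,80,60)])]))
E
```

```text
(no output)
```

View pics/c0.png

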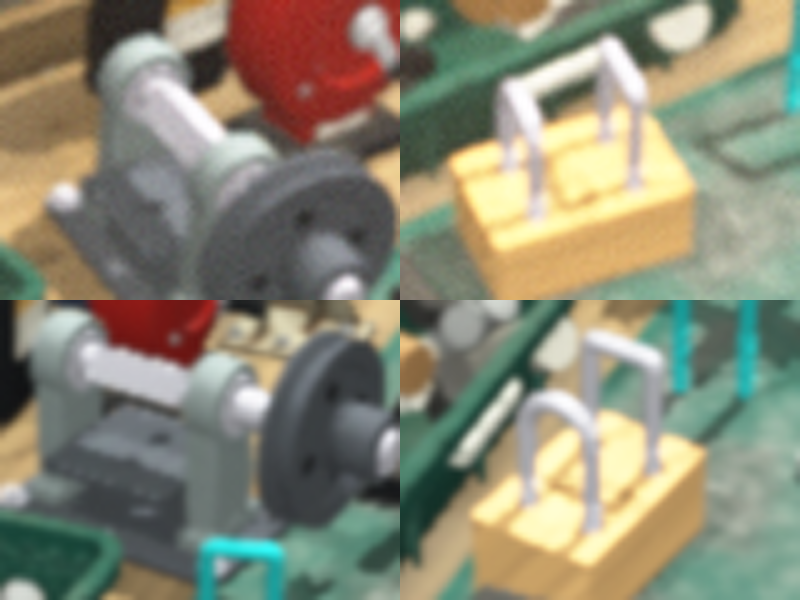

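Crops: the square-bend bolt is the one nearer the stand, with bow corners at scene (286,208) and (293,219), side (278,213) and (292,217). The round bolt is at the other end of the rest. The pulley's hub faces the robot.

```bash
python3 - <<'E'
from h import *
np.set_printoptions(precision=1,suppress=True)
S=lambda q:[((x-400)/5+245,y/5+200) for x,y in q]; D=lambda q:[((x-400)/5+240,(y-300)/5+205) for x,y in q]
sc=[(452,158),(490,240),(695,185),(645,108)];sd=[(590,405),(473,515),(595,565),(705,455)]
print(plane("scene",S(sc),50));print(plane("side",D(sd),50))
print("bow",tri(ray("scene",S([(605,42),(640,95)])),ray("side",D([(590,338),(660,358)]))))
A=lambda q:[(x/5+310,y/5+130) for x,y in q]; B=lambda q:[(x/5+255,(y-300)/5+145) for x,y in q]
# shaft end, axis at far pedestal front face, near pedestal near... pulley face center
print("stub",tri(ray("scene",A([(348,288)])),ray("side",B([(395,450)]))))
print("sh scene",plane("scene",A([(155,90),(215,140),(348,288)]),105))
print("sh side",plane("side",B([(90,363),(185,383),(245,405),(262,412),(395,450)]),105))
E
```

```text
[[461.4 136.3  50. ]
 [399.6 149.5  50. ]
 [374.9  39.1  50. ]
 [437.6  28.4  50. ]]
[[445.3  29.1  50. ]
 [460.6 138.9  50. ]
 [389.6 150.3  50. ]
 [372.8  46.6  50. ]]
bow [[433.2  57.5 114.4   2.3]
 [391.6  64.  115.4   1.3]]
stub [[ 370.1 -213.6  104.5    7.1]]
sh scene [[ 588.6 -252.2  105. ]
 [ 525.4 -248.   105. ]
 [ 374.  -216.6  105. ]]
sh side [[ 581.7 -242.3  105. ]
 [ 514.7 -239.8  105. ]
 [ 469.2 -226.3  105. ]
 [ 456.2 -221.6  105. ]
 [ 366.3 -206.8  105. ]]
```

The measurements agree: rest centre about (417,89), square bolt about (412,61). The stand origin is about (540,-239) with +y along azimuth -9.5°, which puts the pulley at about (412,-218). I'll go above it for a closer look.

Emit:
{"fn": "step_arm", "kwargs": {
  "motion": [2.9, -2.5, -0.8, 0, 2.9, -2.5, -0.8, 0, 2.9, -2.5, -0.8, 0, 2.9, -2.5, -0.8, 0, 2.9, -2.5, -0.8, 0, 2.9, -2.5, -0.8, 0, 2.9, -2.5, -0.8, 0, 2.9, -2.5, -0.8, 0]
}}

```text
clock: 0.77
position: [333.6, -349.7, 284.7]
eef_rot: [[0.967, 0.256, -0.0], [0.256, -0.967, -0.0], [-0.0, -0.0, -1.0]]
contact_force: [1.9, 0.0, -0.6]
opening: 84.9
finger_force: 0.0
```

Emit:
{"fn": "step_arm", "kwargs": {
  "motion": [2.9, -2.5, -0.8, 0, 2.9, -2.5, -0.8, 0, 2.9, -2.5, -0.8, 0, 2.9, -2.5, -0.8, 0, 0, 0, 0, -0.115, 0, 0, 0, -0.115, 0, 0, 0, -0.115, 0, 0, 0, -0.115]
}}

```text
clock: 1.43
position: [419.5, -224.8, 316.2]
eef_rot: [[0.749, 0.663, -0.0], [0.663, -0.749, 0.0], [-0.0, -0.001, -1.0]]
contact_force: [-0.2, -0.1, -0.1]
opening: 85.2
finger_force: 0.0
```

Emit:
{"fn": "step_arm", "kwargs": {
  "motion": [0, 0, 0, -0.115, 0, 0, 0, -0.115, 0, 0, 0, -0.115, 0, 0, 0, -0.115, 0, 0, 0, -0.115, 0, 0, 0, -0.115, 0, 0, 0, 0, 0, 0, 0, 0]
}}

```text
clock: 2.1
position: [419.4, -225.1, 316.2]
eef_rot: [[0.165, 0.986, -0.0], [0.986, -0.165, 0.0], [0.0, -0.0, -1.0]]
contact_force: [0.5, -0.6, -0.3]
opening: 85.4
finger_force: 0.0
```

```bash
python3 - <<'E'
from h import *
import pickle
s=ctrl.sense();im=ctrl.grab_frame("wrist");cv2.imwrite("pics/w1.png",im);pickle.dump(s,open("s1.pkl","wb"))
print(s["clock"],np.round(s["position"],1),np.round(s["eef_rot"],3).tolist(),np.round(s["joint_positions"],2))
E
```

```text
2.1 [ 419.4 -225.1  316.2] [[0.165, 0.986, -0.0], [0.986, -0.165, 0.0], [0.0, -0.0, -1.0]] [ 0.78  0.08 -0.38  1.83  0.03  1.24  0.23]
```

View pics/w1.png

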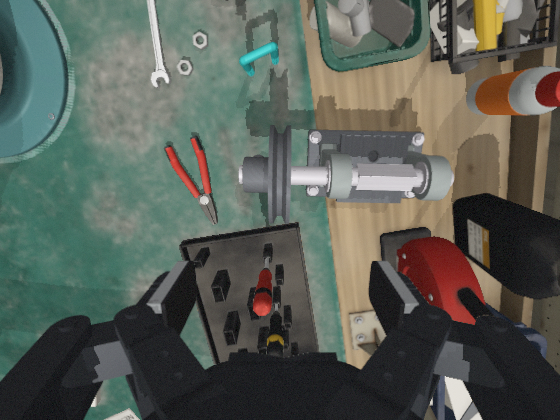

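The wrist view shows the pulley disc at columns 269–291 and rows 125–225, hub end (241,175), near pedestal about (340,177), far pedestal about (435,178), and the square shaft from (357,176) to (415,178). The turquoise decoy is at (260,57), and a tool tray lies to the right, below the pulley's lower rows.

```bash
python3 - <<'E'
from h import *
import pickle
np.set_printoptions(precision=1,suppress=True)
s=pickle.load(open("s1.pkl","rb"))
im=cv2.imread("pics/w1.png")
# shaft edges: print rows profile at bare shaft & square columns
g=cv2.cvtColor(im,cv2.COLOR_BGR2GRAY)
for c in (300,312,365,385,405): print(c,g[158:198,c].tolist())
print("axis",plane("wrist",[(241,175),(310,176),(355,177),(415,178)],105,s))
print("disc",plane("wrist",[(281,125),(281,225)],105,s))
print("discfaces z165",plane("wrist",[(269,170),(291,170)],165,s))
c=np.array([540,-239.]);y=np.array([.986,-.165]);x=np.array([-.165,-.986])
P=lambda a,b,z:[*(c+a*x+b*y),z]
print(proj("wrist",[P(0,0,105),P(-19,0,53),P(19,0,53),P(0,-130,105),P(0,-174,105),P(60,-130,105),P(-60,-130,105),P(0,46,133),P(0,-46,133),P(0,70,133),P(0,-70,133),P(0,-118,165),P(0,-142,165)],s))
cv2.imwrite("pics/c1.png",cv2.resize(im[110:240,225:465],(800,433),interpolation=cv2.INTER_CUBIC))
E
```

```text
300 [134, 139, 142, 145, 143, 138, 133, 132, 128, 140, 156, 166, 182, 195, 202, 208, 214, 221, 227, 233, 235, 232, 223, 218, 209, 195, 177, 122, 120, 118, 116, 113, 114, 110, 115, 114, 117, 114, 115, 116]
312 [127, 126, 129, 130, 128, 123, 122, 122, 126, 138, 152, 162, 178, 191, 201, 208, 212, 217, 224, 229, 234, 232, 226, 219, 211, 197, 183, 144, 131, 138, 203, 206, 209, 212, 215, 215, 219, 182, 100, 110]
365 [122, 122, 123, 124, 123, 123, 144, 148, 149, 143, 148, 148, 145, 146, 149, 152, 150, 144, 225, 208, 209, 208, 209, 207, 207, 208, 210, 212, 211, 208, 208, 206, 104, 113, 110, 110, 112, 112, 111, 111]
385 [119, 117, 119, 115, 119, 95, 142, 147, 147, 145, 147, 147, 149, 148, 149, 150, 152, 152, 201, 207, 210, 206, 211, 211, 209, 208, 210, 212, 213, 209, 212, 209, 158, 109, 110, 109, 108, 113, 111, 123]
405 [71, 70, 66, 68, 70, 69, 129, 145, 147, 147, 144, 147, 152, 147, 145, 149, 148, 149, 151, 208, 207, 207, 208, 210, 211, 209, 211, 211, 212, 211, 213, 211, 220, 187, 196, 197, 191, 149, 123, 106]
axis [[ 368.3 -209.5  105. ]
 [ 452.8 -224.9  105. ]
 [ 508.  -235.4  105. ]
 [ 582.1 -248.9  105. ]]
disc [[ 427.4 -158.6  105. ]
 [ 406.3 -283.   105. ]]
discfaces z165 [[ 408.3 -199.4  165. ]
 [ 430.7 -203.1  165. ]]
[[380.9 175.7]
 [370.4 155.2]
 [368.1 181.9]
 [276.6 175.6]
 [241.3 175.6]
 [276.8 221. ]
 [276.3 125.7]
 [428.  180.3]
 [348.8 180.2]
 [448.5 180.4]
 [328.  180.2]
 [286.8 186.4]
 [264.  186.4]]
```

View pics/c1.png

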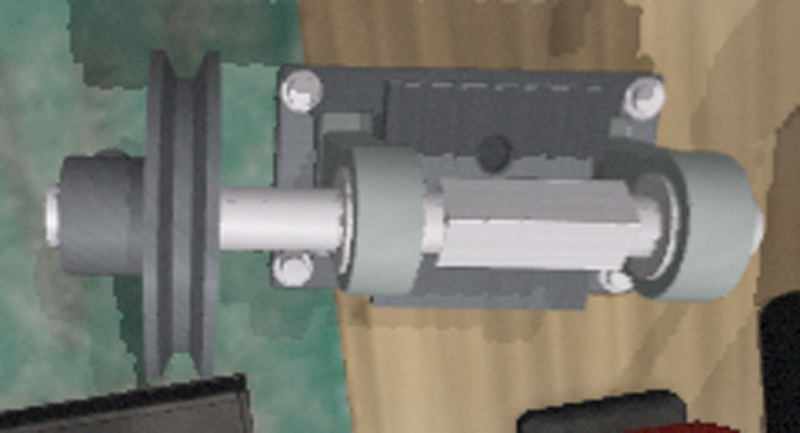

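The crop shows the boss just peeking out on the stand's -x side of the hub, at crop (115,152). The square's ridge is at row 176, between edges at rows 164 and 190. So pulley ≈ 212°, and it needs about +148°. I'll pinch the rim low on the -x side and carry it over the top, after checking how tall the tray tools are.

```bash
python3 - <<'E'
from h import *
import pickle
np.set_printoptions(precision=0,suppress=True)
s=pickle.load(open("s1.pkl","rb"))
print(tri(ray("scene",[(419,151),(437,149),(460,133)]),ray("side",[(348,137),(360,118),(387,127)])))
print(tri(ray("scene",[(419,151),(437,149)]),ray("wrist",[(262,303),(275,345)],s)))
a=np.radians(np.linspace(-74,74,17));p=np.c_[50*np.sin(a),50*np.cos(a)];print(np.round(np.diff(p,axis=0)*[-.1,-.1],2).tolist())
E
```

```text
[[ 372. -355.  173.   10.]
 [ 331. -361.  223.   28.]
 [ 269. -373.  247.   67.]]
[[ 373. -349.  179.    5.]
 [ 373. -432.  156.    9.]]
[[-0.28, -0.75], [-0.4, -0.7], [-0.51, -0.63], [-0.6, -0.54], [-0.68, -0.43], [-0.74, -0.32], [-0.78, -0.19], [-0.8, -0.07], [-0.8, 0.07], [-0.78, 0.19], [-0.74, 0.32], [-0.68, 0.43], [-0.6, 0.54], [-0.51, 0.63], [-0.4, 0.7], [-0.28, 0.75]]
```

Emit:
{"fn": "step_arm", "kwargs": {
  "motion": [2.7, -0.3, 0, 0.016, 2.7, -0.3, 3, 0, 0, 0, 4, 0, 0, 0, 4, 0, 0, 0, 4, 0, 0, 0, 0, 0],
  "hand": 62
}}

```text
clock: 2.65
position: [419.5, -169.5, 160.8]
eef_rot: [[0.18, 0.984, -0.008], [0.984, -0.18, 0.004], [0.003, -0.009, -1.0]]
contact_force: [-1.5, -0.1, -1.6]
opening: 52.8
finger_force: 0.0
```

Emit:
{"fn": "step_arm", "kwargs": {
  "motion": [0, 0.3, 2.2, 0, 0, 0, 2.2, 0, 0, 0, 0, 0]
}}

```text
clock: 2.9
position: [424.9, -171.2, 121.2]
eef_rot: [[0.18, 0.984, -0.003], [0.984, -0.18, 0.001], [0.001, -0.003, -1.0]]
contact_force: [-0.7, 0.0, -0.8]
opening: 52.9
finger_force: 0.0
```

```bash
python3 - <<'E'
from h import *
s=ctrl.sense();print(s["clock"],np.round(s["position"],1),np.round(s["contact_force"],1))
im=np.hstack([cv2.resize(ctrl.grab_frame("wrist")[60:360,80:480],(400,300)),cv2.resize(ctrl.grab_frame("side")[120:210,240:360],(400,300),interpolation=cv2.INTER_CUBIC)]);cv2.imwrite("pics/w2.png",im)
E
```

```text
2.9 [ 424.9 -171.2  121.2] [-0.7  0.  -0.8]
```

View pics/w2.png

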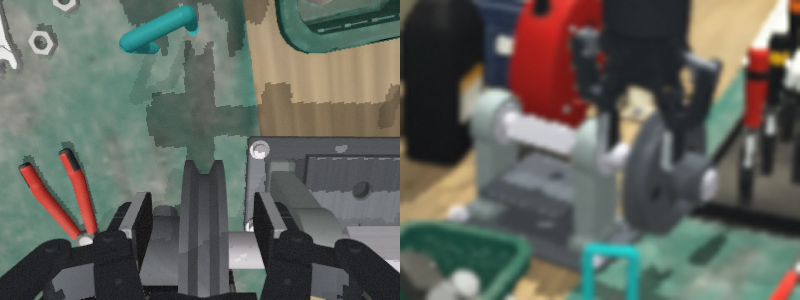

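The disc (columns 180–228) sits centred between the pads (150 and 258), straddled cleanly. Closing, then sweeping over the top.

Emit:
{"fn": "step_arm", "kwargs": {
  "motion": [0, 0, 0, 0, 0, 0, 0, 0, 0, 0, 0, 0, 0, 0, 0, 0, 0, 0, 0, 0, 0, 0, 0, 0],
  "hand": 0
}}

```text
clock: 3.5
position: [425.7, -170.9, 123.4]
eef_rot: [[0.177, 0.984, -0.0], [0.984, -0.177, 0.0], [0.0, -0.0, -1.0]]
contact_force: [-5.0, 5.3, 9.3]
opening: 22.2
finger_force: 59.1
```

Emit:
{"fn": "step_arm", "kwargs": {
  "motion": [-0.28, 0, -0.75, 0, -0.4, 0, -0.7, 0, -0.51, 0, -0.63, 0, -0.6, 0, -0.54, 0]
}}

```text
clock: 3.83
position: [421.5, -191.1, 148.1]
eef_rot: [[0.179, 0.984, -0.001], [0.984, -0.179, -0.001], [-0.001, -0.001, -1.0]]
contact_force: [14.4, -15.3, -37.2]
opening: 19.1
finger_force: 62.7
```

Emit:
{"fn": "step_arm", "kwargs": {
  "motion": [-0.68, 0, -0.3, 0, -0.74, 0, -0.2, 0, -0.78, 0, -0.15, 0, -0.8, 0, -0.07, 0]
}}

```text
clock: 4.17
position: [417.5, -219.2, 156.6]
eef_rot: [[0.177, 0.984, 0.001], [0.984, -0.177, -0.001], [-0.0, 0.001, -1.0]]
contact_force: [0.2, -0.0, -0.2]
opening: 0.3
finger_force: 0.0
```

```bash
python3 - <<'E'
from h import *
s=ctrl.sense();print(s["clock"],np.round(s["position"],1),np.round(s["contact_force"],1),s["opening"])
im=np.hstack([cv2.resize(ctrl.grab_frame("wrist")[60:360,80:480],(400,300)),cv2.resize(ctrl.grab_frame("side")[120:210,240:360],(400,300),interpolation=cv2.INTER_CUBIC)]);cv2.imwrite("pics/w3.png",im)
E
```

```text
4.1667 [ 417.5 -219.2  156.6] [ 0.2 -0.  -0.2] 0.2539939018307579
```

View pics/w3.png

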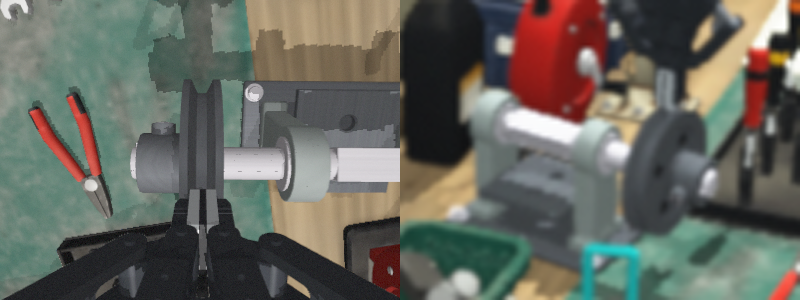

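The pads slipped off the rim: the opening is 0 and the force is zero. The boss at (163,128) has moved to the -x side, so the pulley turned partway. I'll check tip height, pulley height and boss angle numerically.

```bash
python3 - <<'E'
from h import *
np.set_printoptions(precision=1,suppress=True)
s=ctrl.sense()
p=s["position"]
print("tip px",proj("wrist",[p+[0,0,-17],p,p+[0,0,13]],s))
C=np.array([415,-218.,105]);x=np.array([-.18,-.984,0]);y=np.array([.984,-.18,0]);z=np.array([0,0,1.])
for t in (230,240,250,260,270,280,290,300):
    a=np.radians(t);d=np.sin(a)*x+np.cos(a)*z;e=np.cos(a)*x-np.sin(a)*z
    print(t,proj("wrist",[C-28*y+29*d, C-28*y+29*d+9*y,C-28*y+29*d-9*y],s).ravel(),proj("wrist",[C+130*y+16.97*(np.sin(a+k)*x+np.cos(a+k)*z) for k in np.pi*np.array([.25,.75,1.25,1.75])],s)[:,1])
print("rim -x edge",proj("wrist",[C-60*x,C-60*x+12*y,C-60*x-12*y],s))
im=ctrl.grab_frame("wrist");cv2.imwrite("pics/full3.png",im)
g=cv2.cvtColor(im,cv2.COLOR_BGR2GRAY);c=int(proj("wrist",[C+130*y],s)[0,0]);print(c,[(r,int(g[r,c])) for r in range(170,285,2)])
E
```

```text
tip px [[284.3 244. ]
 [284.5 256.2]
 [284.6 267.3]]
230 [244.5 187.7 256.2 187.7 232.9 187.7] [201.8 233.8 243.5 214.2]
240 [243.7 185.2 255.6 185.2 231.8 185.2] [203.6 237.4 241.4 210.9]
250 [242.9 183.8 255.  183.8 230.7 183.8] [206.1 240.5 238.7 207.9]
260 [241.9 183.5 254.4 183.5 229.5 183.4] [209.2 243.1 235.7 205.3]
270 [241.  184.4 253.7 184.4 228.2 184.4] [212.8 244.9 232.4 203.1]
280 [240.  186.6 253.1 186.6 227.  186.6] [216.9 246.  228.8 201.5]
290 [239.1 190.1 252.4 190.1 225.8 190.1] [221.1 246.4 225.1 200.6]
300 [238.3 194.9 251.9 194.9 224.7 194.9] [225.5 246.1 221.4 200.3]
rim -x edge [[280.7 139.4]
 [298.5 139.5]
 [262.9 139.4]]
456 [(170, 81), (172, 82), (174, 81), (176, 84), (178, 81), (180, 82), (182, 82), (184, 82), (186, 82), (188, 86), (190, 122), (192, 119), (194, 120), (196, 122), (198, 120), (200, 121), (202, 119), (204, 119), (206, 106), (208, 210), (210, 210), (212, 210), (214, 214), (216, 212), (218, 209), (220, 211), (222, 212), (224, 212), (226, 210), (228, 209), (230, 209), (232, 211), (234, 212), (236, 214), (238, 212), (240, 209), (242, 106), (244, 105), (246, 105), (248, 104), (250, 103), (252, 140), (254, 153), (256, 155), (258, 154), (260, 155), (262, 154), (264, 155), (266, 154), (268, 154), (270, 155), (272, 154), (274, 151), (276, 144), (278, 136), (280, 39), (282, 18), (284, 33)]
```

```bash
python3 - <<'E'
from h import *
a=cv2.imread("pics/full3.png");b=ctrl.grab_frame("side");c=ctrl.grab_frame("scene")
f=lambda i,x,y,w,h,W,H:cv2.resize(i[y:y+h,x:x+w],(W,H),interpolation=cv2.INTER_CUBIC)
cv2.imwrite("pics/z3.png",np.hstack([f(a,220,120,125,187,400,600),np.vstack([f(b,285,115,60,45,400,300),f(c,340,140,60,45,400,300)])]))
E
```

```text
(no output)
```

View pics/z3.png

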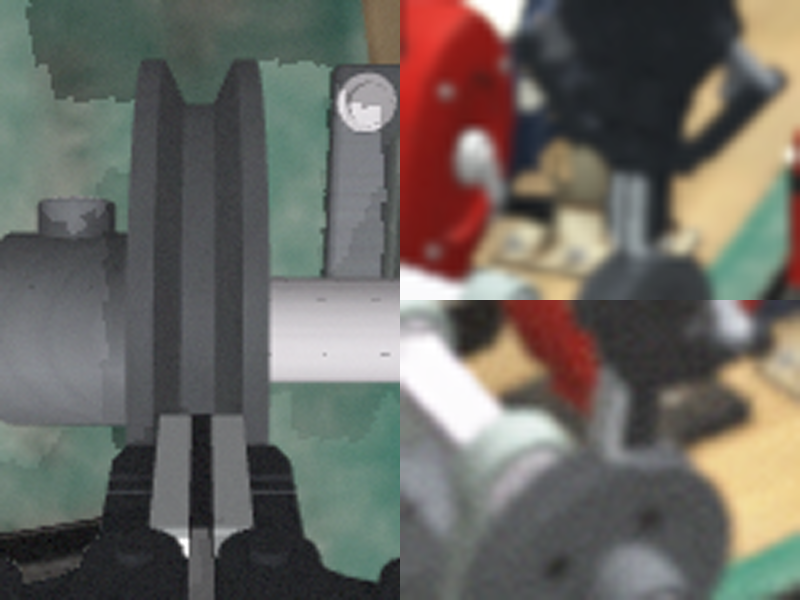

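```bash
python3 - <<'E'
from h import *
np.set_printoptions(precision=1,suppress=True)
s=ctrl.sense();print(s["position"])
print(tri(ray("side",[(319.5,152.5)]),ray("scene",[(371.8,163.2)])))
print(tri(ray("side",[(319.5,152.5)]),ray("wrist",[(282.5,249.7)],s)))
C=np.array([415,-218.,105]);x=np.array([-.18,-.984,0]);y=np.array([.984,-.18,0]);z=np.array([0,0,1.])
R=[C+60*z,C-60*x,C+60*x,C+42*(z+x),C+42*(z-x)]
for n in("side","scene"):print(n,proj(n,R),proj(n,[s["position"]+[0,0,k] for k in(-17,0,8)]))
print(proj("wrist",R,s))
E
```

```text
[ 417.3 -218.2  155.8]
[[ 417.4 -215.2  164.2    2.2]]
[[ 417.  -209.1  167.7    2. ]]
side [[320.7 152.4]
 [309.8 178.2]
 [329.1 163. ]
 [327.1 152.9]
 [313.4 163.1]] [[319.6 160.2]
 [319.9 155. ]
 [320.  152.6]]
scene [[373.1 162.7]
 [351.9 184.8]
 [387.7 175.1]
 [384.8 164.6]
 [359.2 171.4]] [[371.3 169.9]
 [372.1 165. ]
 [372.6 162.6]]
[[280.3 264.2]
 [281.1 142. ]
 [280.8 296.3]
 [280.4 309.7]
 [280.6 181. ]]
```

The closed fingertips dropped into the V-groove. The pulley has turned to about 250°, so about 110° remain. I'll regrip deeper (r≈44) at -60° and turn more slowly.

Emit:
{"fn": "step_arm", "kwargs": {
  "motion": [0, 0, -2.5, 0, 0, 0, -2.5, 0]
}}

```text
clock: 4.58
position: [416.7, -217.5, 205.5]
eef_rot: [[0.176, 0.984, -0.002], [0.984, -0.176, 0.002], [0.002, -0.003, -1.0]]
contact_force: [-0.1, -0.3, 1.1]
opening: 0.2
finger_force: 0.0
```

Emit:
{"fn": "step_arm", "kwargs": {
  "motion": [1.9, 0, 0, 0, 1.9, 0, 0, 0, 0, 0, 0, 0, 0, 0, 2.7, 0, 0, 0, 2.7, 0, 0, 0, 2.7, 0, 0, 0, 0, 0, 0, 0, 0, 0],
  "hand": 62
}}

```text
clock: 5.25
position: [423.5, -180.6, 124.4]
eef_rot: [[0.176, 0.984, -0.002], [0.984, -0.176, 0.002], [0.001, -0.002, -1.0]]
contact_force: [0.1, -0.6, -0.2]
opening: 53.0
finger_force: 0.0
```

Emit:
{"fn": "step_arm", "kwargs": {
  "motion": [0, 0, 0, 0, 0, 0, 0, 0, 0, 0, 0, 0, 0, 0, 0, 0, 0, 0, 0, 0, 0, 0, 0, 0],
  "hand": 0
}}

```text
clock: 5.75
position: [423.9, -180.8, 126.1]
eef_rot: [[0.177, 0.984, -0.0], [0.984, -0.177, -0.0], [-0.0, -0.0, -1.0]]
contact_force: [-7.1, 6.0, 12.7]
opening: 22.5
finger_force: 59.4
```

```bash
python3 - <<'E'
import numpy as np
a=np.radians(np.linspace(-60,50,23));p=np.c_[44*np.sin(a),44*np.cos(a)];print(np.round(np.diff(p,axis=0)*[-.1,-.1],2).tolist())
E
```

```text
[[-0.21, -0.32], [-0.23, -0.3], [-0.26, -0.28], [-0.28, -0.26], [-0.3, -0.23], [-0.32, -0.21], [-0.34, -0.18], [-0.35, -0.15], [-0.37, -0.12], [-0.37, -0.08], [-0.38, -0.05], [-0.38, -0.02], [-0.38, 0.02], [-0.38, 0.05], [-0.37, 0.08], [-0.37, 0.12], [-0.35, 0.15], [-0.34, 0.18], [-0.32, 0.21], [-0.3, 0.23], [-0.28, 0.26], [-0.26, 0.28]]
```

Emit:
{"fn": "step_arm", "kwargs": {
  "motion": [-0.21, 0, -0.32, 0, -0.23, 0, -0.3, 0, -0.26, 0, -0.28, 0, -0.28, 0, -0.26, 0]
}}

```text
clock: 6.08
position: [421.7, -191.7, 136.2]
eef_rot: [[0.178, 0.984, -0.0], [0.984, -0.178, -0.0], [-0.0, -0.0, -1.0]]
contact_force: [7.3, -9.9, -39.1]
opening: 22.3
finger_force: 60.2
```

Emit:
{"fn": "step_arm", "kwargs": {
  "motion": [-0.3, 0, -0.23, 0, -0.32, 0, -0.21, 0, -0.34, 0, -0.18, 0, -0.35, 0, -0.15, 0]
}}

```text
clock: 6.42
position: [419.4, -203.9, 143.6]
eef_rot: [[0.178, 0.984, -0.001], [0.984, -0.178, 0.001], [0.001, -0.001, -1.0]]
contact_force: [5.5, -2.3, -32.8]
opening: 22.0
finger_force: 61.1
```

Emit:
{"fn": "step_arm", "kwargs": {
  "motion": [-0.37, 0, -0.12, 0, -0.37, 0, -0.08, 0, -0.38, 0, -0.05, 0, -0.38, 0, -0.02, 0]
}}

```text
clock: 6.75
position: [416.9, -217.7, 146.5]
eef_rot: [[0.176, 0.984, -0.001], [0.984, -0.176, 0.002], [0.001, -0.001, -1.0]]
contact_force: [2.8, 2.9, -15.0]
opening: 22.2
finger_force: 60.7
```

Grip holds. Continuing.

Emit:
{"fn": "step_arm", "kwargs": {
  "motion": [-0.38, 0, 0.02, 0, -0.38, 0, 0.05, 0, -0.37, 0, 0.08, 0, -0.37, 0, 0.12, 0, -0.35, 0, 0.15, 0]
}}

```text
clock: 7.17
position: [413.4, -237.2, 144.0]
eef_rot: [[0.178, 0.984, -0.001], [0.984, -0.178, -0.001], [-0.001, -0.001, -1.0]]
contact_force: [-13.1, 5.4, 23.3]
opening: 21.8
finger_force: 62.1
```

Emit:
{"fn": "step_arm", "kwargs": {
  "motion": [-0.34, 0, 0.18, 0, -0.32, 0, 0.21, 0, -0.3, 0, 0.23, 0, -0.28, 0, 0.26, 0, -0.26, 0, 0.28, 0, 0, 0, 0, 0]
}}

```text
clock: 7.67
position: [410.3, -254.6, 132.9]
eef_rot: [[0.18, 0.984, -0.0], [0.984, -0.18, -0.004], [-0.004, 0.0, -1.0]]
contact_force: [-18.7, -10.1, 27.8]
opening: 21.8
finger_force: 69.5
```

```bash
cat > ang.py <<'E'
from h import *
np.set_printoptions(precision=1,suppress=True)
s=ctrl.sense();print(s["clock"],s["position"],s["opening"],s["contact_force"])
C=np.array([415,-218.,105]);x=np.array([-.18,-.984,0]);y=np.array([.984,-.18,0]);z=np.array([0,0,1.])
im=ctrl.grab_frame("wrist");cv2.imwrite("pics/ang.png",im)
g=cv2.cvtColor(im,cv2.COLOR_BGR2GRAY).astype(int)
for yy in(112,130,148):
    c=int(proj("wrist",[C+yy*y],s)[0,0]);lo=int(proj("wrist",[C+yy*y-40*x],s)[0,1]);hi=min(419,int(proj("wrist",[C+yy*y+40*x],s)[0,1]))
    if 0<=c<560: d=np.diff(g[:,c]);print(c,[(r,int(g[r,c]),int(g[r+1,c])) for r in range(max(0,lo),hi) if abs(d[r])>14])
for t in(-10,-5,0,5,10):
    a=np.radians(t);d=np.sin(a)*x+np.cos(a)*z
    print(t,"boss",proj("wrist",[C-28*y+29*d],s).ravel(),"sq",proj("wrist",[C+130*y+16.97*(np.sin(a+k)*x+np.cos(a+k)*z) for k in np.pi*np.array([.25,.75,1.25,1.75])],s)[:,1])
E
python3 ang.py
```

```text
7.6667 [ 410.3 -254.6  132.9] 21.837052250277882 [-18.7 -10.1  27.8]
459 [(148, 84, 105), (149, 105, 121), (154, 122, 142), (155, 142, 169), (186, 179, 196), (187, 196, 218), (188, 218, 203), (206, 205, 148), (207, 148, 112), (224, 128, 156)]
488 [(145, 86, 106), (146, 106, 126), (155, 133, 161), (156, 161, 177), (186, 161, 193), (187, 193, 217), (206, 204, 161), (207, 161, 108), (224, 122, 152)]
516 [(116, 194, 218), (121, 212, 138), (122, 138, 204), (124, 207, 175), (125, 175, 125), (134, 122, 94), (155, 90, 143), (156, 143, 176), (187, 190, 217), (207, 195, 150), (212, 151, 136)]
-10 boss [227.8 184.6] sq [203.7 199.7 163.6 162.8]
-5 boss [227.9 189.4] sq [205.1 197.9 162.1 164.7]
0 boss [228.2 194.1] sq [206.4 196.1 160.6 166.7]
5 boss [228.5 198.6] sq [207.4 194.1 159.3 168.9]
10 boss [228.8 203. ] sq [208.3 192.1 158.2 171.2]
```

```bash
cat > fit.py <<'E'
from h import *
def sq(t,s,w=130,C=np.array([415,-218.,105])):
    x=np.array([-.18,-.984,0]);y=np.array([.984,-.18,0]);z=np.array([0,0,1.]);a=np.radians(t)
    return np.sort(proj("wrist",[C+w*y+16.97*(np.sin(a+k)*x+np.cos(a+k)*z) for k in np.pi*np.array([.25,.75,1.25,1.75])],s)[:,1])
if __name__=="__main__":
    s=ctrl.sense()
    for t in range(-45,45,5): print(t,np.round(sq(t,s),1))
E
python3 fit.py
python3 - <<'E'
import cv2
im=cv2.imread("pics/ang.png");cv2.imwrite("pics/ang_v.png",cv2.resize(im[100:320,150:540],(780,440)))
E
```

```text
-45 [155.7 177.4 189.2 208.6]
-40 [156.1 175.3 191.7 207.8]
-35 [156.7 173.2 194.1 206.9]
-30 [157.6 171.2 196.4 205.8]
-25 [158.7 169.3 198.5 204.5]
-20 [160.  167.4 200.5 203.1]
-15 [161.4 165.6 201.6 202.3]
-10 [163.1 163.9 199.9 204. ]
-5 [162.4 165.  198.2 205.4]
0 [160.9 167.  196.3 206.7]
5 [159.6 169.2 194.4 207.7]
10 [158.5 171.5 192.4 208.6]
15 [157.5 173.9 190.3 209.2]
20 [156.7 176.4 188.2 209.6]
25 [156.1 178.9 186.1 209.8]
30 [155.7 181.5 183.9 209.8]
35 [155.5 181.8 184.1 209.6]
40 [155.5 179.6 186.7 209.2]
```

View pics/ang_v.png

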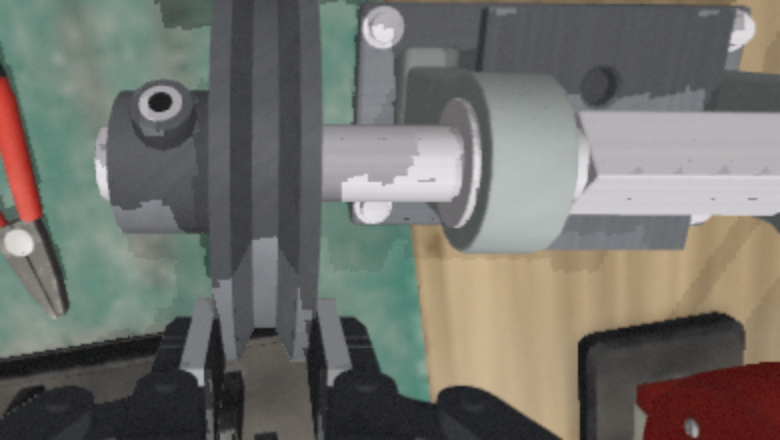

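The boss socket is at about full-frame (230,150), leaning toward the camera, and the square edges agree with t≈-42°. The pads slipped partway. I'll open, go back along the rim to +3°, regrip and turn another 42°.

Emit:
{"fn": "step_arm", "kwargs": {
  "motion": [0, 0, 0, 0, 0, 0, 0, 0, 0, 0, 0, 0, 0.9, 0, -1.0, 0, 1.2, 0, -0.6, 0, 1.2, 0, -0.2, 0, 0, 0, 0, 0],
  "hand": 62
}}

```text
clock: 8.3
position: [418.4, -215.9, 150.0]
eef_rot: [[0.174, 0.985, 0.001], [0.985, -0.174, -0.0], [0.0, 0.001, -1.0]]
contact_force: [0.6, 0.7, 0.1]
opening: 52.9
finger_force: 0.0
```

```bash
python3 ang.py; python3 fit.py|sed -n 1,4p; python3 - <<'E'
from h import *
s=ctrl.sense();C=np.array([415,-218.,105]);x=np.array([-.18,-.984,0]);y=np.array([.984,-.18,0]);z=np.array([0,0,1.])
for t in range(-60,5,10):
    a=np.radians(t);print(t,proj("wrist",[C-28*y+29*(np.sin(a)*x+np.cos(a)*z)],s).round(1).ravel())
g=cv2.cvtColor(cv2.imread("pics/ang.png"),cv2.COLOR_BGR2GRAY)
c=cv2.HoughCircles(cv2.GaussianBlur(g,(3,3),1)[60:300,150:300],cv2.HOUGH_GRADIENT,1,15,param1=120,param2=14,minRadius=4,maxRadius=20)
print(None if c is None else (c[0][:5]+[150,60,0]).round(0).tolist())
E
```

```text
8.3 [ 418.4 -215.9  150. ] 52.94302625421471 [0.6 0.7 0.1]
435 [(193, 60, 85), (196, 92, 110), (209, 119, 156), (239, 176, 200), (252, 187, 136), (253, 136, 117)]
459 [(192, 83, 120), (209, 116, 132), (210, 132, 169), (239, 165, 197), (252, 187, 142), (253, 142, 104), (258, 104, 130), (259, 130, 155)]
484 [(209, 77, 106), (210, 106, 173), (239, 176, 196), (252, 191, 165), (253, 165, 137), (280, 123, 75)]
-10 boss [234.5 240.5] sq [252.9 244.4 213.5 218.5]
-5 boss [234.6 244.5] sq [253.9 242.7 212.4 220.4]
0 boss [234.7 248.3] sq [254.7 241.  211.4 222.3]
5 boss [234.9 251.9] sq [255.3 239.2 210.6 224.3]
10 boss [235.2 255.3] sq [255.7 237.3 209.9 226.4]
-45 [208.2 222.7 240.  252.2]
-40 [208.9 220.9 242.  251.2]
-35 [209.8 219.2 243.9 250.1]
-30 [210.9 217.6 245.7 248.9]
-60 [236.7 201.4]
-50 [235.9 207.6]
-40 [235.3 214.7]
-30 [234.9 222.6]
-20 [234.7 230.7]
-10 [234.7 238.9]
0 [234.9 246.6]
[[236.0, 210.0, 8.0], [208.0, 274.0, 11.0], [168.0, 252.0, 8.0]]
```

Emit:
{"fn": "step_arm", "kwargs": {
  "motion": [0, 0, 0, 0, 0, 0, 0, 0, 0, 0, 0, 0, 0, 0, 0, 0, 0, 0, 0, 0, 0, 0, 0, 0],
  "hand": 0
}}

```text
clock: 8.85
position: [416.7, -219.2, 149.1]
eef_rot: [[0.178, 0.984, -0.001], [0.984, -0.178, 0.0], [-0.0, -0.001, -1.0]]
contact_force: [-6.4, 1.7, 11.8]
opening: 21.5
finger_force: 58.4
```

Emit:
{"fn": "step_arm", "kwargs": {
  "motion": [-0.42, 0, 0, 0, -0.42, 0, 0.03, 0, -0.41, 0, 0.07, 0, -0.4, 0, 0.11, 0, 0, 0, 0, 0]
}}

```text
clock: 9.27
position: [413.6, -236.3, 146.9]
eef_rot: [[0.179, 0.984, -0.001], [0.984, -0.179, 0.0], [-0.0, -0.001, -1.0]]
contact_force: [-5.6, 1.2, 12.8]
opening: 21.6
finger_force: 58.5
```

```bash
python3 ang.py | head -4; python3 fit.py
```

```text
9.2667 [ 413.6 -236.3  146.9] 21.62092611040319 [-5.6  1.2 12.8]
443 [(156, 73, 58), (169, 67, 94), (172, 93, 120), (181, 122, 95), (182, 95, 187), (224, 183, 145), (225, 145, 110)]
469 [(171, 98, 117), (182, 119, 181), (217, 209, 183), (224, 183, 160), (225, 160, 103), (238, 111, 128), (239, 128, 164)]
495 [(182, 82, 170), (183, 170, 188), (215, 189, 172), (216, 172, 211), (217, 211, 185), (225, 170, 145)]
-45 [181.3 198.9 213.  228.4]
-40 [181.9 197.  215.2 227.5]
-35 [182.6 195.2 217.3 226.6]
-30 [183.6 193.4 219.2 225.4]
-25 [184.7 191.7 221.1 224.2]
-20 [186.  190.1 222.8 222.8]
-15 [187.5 188.5 221.3 224.3]
-10 [187.1 189.1 219.7 225.7]
-5 [185.8 190.9 218.1 226.8]
0 [184.6 192.8 216.3 227.9]
5 [183.6 194.9 214.5 228.7]
10 [182.7 197.  212.6 229.3]
15 [182.  199.2 210.7 229.7]
20 [181.4 201.5 208.7 230. ]
25 [181.  203.8 206.8 230. ]
30 [180.8 204.8 206.1 229.9]
35 [180.8 202.8 208.5 229.5]
40 [181.  200.9 210.8 229. ]
```

Emit:
{"fn": "step_arm", "kwargs": {
  "motion": [-0.39, 0, 0.14, 0, -0.38, 0, 0.17, 0, -0.36, 0, 0.21, 0, -0.34, 0, 0.24, 0, -0.33, 0, 0.27, 0, -0.3, 0, 0.3, 0, -0.28, 0, 0.32, 0, 0, 0, 0, 0]
}}

```text
clock: 9.98
position: [408.8, -261.7, 130.9]
eef_rot: [[0.18, 0.984, -0.001], [0.984, -0.18, -0.003], [-0.003, -0.001, -1.0]]
contact_force: [-13.0, -11.7, 23.4]
opening: 21.1
finger_force: 66.9
```

```bash
python3 ang.py | head -4; python3 fit.py|head -14
```

```text
9.9833 [ 408.8 -261.7  130.9] 21.094631442731146 [-13.  -11.7  23.4]
464 [(141, 85, 113), (142, 113, 128), (150, 138, 187), (151, 187, 214), (191, 215, 158), (192, 158, 115), (217, 126, 159)]
493 [(142, 85, 104), (143, 104, 119), (150, 130, 173), (151, 173, 211), (191, 217, 166), (192, 166, 116), (217, 124, 168)]
521 [(106, 164, 203), (107, 203, 222), (112, 217, 201), (114, 201, 218), (115, 218, 181), (116, 181, 131), (125, 126, 102), (149, 76, 98), (150, 98, 154), (151, 154, 204), (191, 218, 180), (192, 180, 104), (193, 104, 84), (194, 84, 100), (195, 100, 138), (204, 153, 136)]
-45 [144.  167.4 177.5 198.6]
-40 [144.3 165.2 180.1 197.9]
-35 [144.9 163.1 182.6 197. ]
-30 [145.7 161.  185.  196. ]
-25 [146.7 158.9 187.2 194.7]
-20 [147.9 157.  189.3 193.4]
-15 [149.4 155.1 191.2 191.9]
-10 [151.  153.3 190.2 193. ]
-5 [151.7 152.8 188.5 194.6]
0 [150.1 154.9 186.6 195.9]
5 [148.7 157.  184.7 197.1]
10 [147.5 159.4 182.7 198. ]
15 [146.4 161.8 180.6 198.8]
20 [145.5 164.3 178.5 199.3]
```

Emit:
{"fn": "step_arm", "kwargs": {
  "motion": [0, 0, 0, 0, 0, 0, 0, 0, 0.7, 0, -0.7, 0, 0.7, 0, -0.7, 0, 0, 0, 0, 0],
  "hand": 50
}}

```text
clock: 10.45
position: [413.6, -243.3, 145.8]
eef_rot: [[0.175, 0.985, 0.002], [0.985, -0.175, -0.0], [-0.0, 0.002, -1.0]]
contact_force: [1.2, 0.6, 0.4]
opening: 42.6
finger_force: 0.0
```

Emit:
{"fn": "step_arm", "kwargs": {
  "motion": [0, 0, 0, 0, 0, 0, 0, 0, 0, 0, 0, 0, 0, 0, 0, 0, 0, 0, 0, 0],
  "hand": 0
}}

```text
clock: 10.87
position: [411.9, -245.5, 144.5]
eef_rot: [[0.178, 0.984, -0.001], [0.984, -0.178, -0.001], [-0.001, -0.001, -1.0]]
contact_force: [-5.9, -1.8, 9.8]
opening: 21.2
finger_force: 58.3
```

Emit:
{"fn": "step_arm", "kwargs": {
  "motion": [-0.32, 0, 0.24, 0, -0.3, 0, 0.28, 0, -0.28, 0, 0.29, 0, -0.25, 0, 0.32, 0, 0, 0, 0, 0]
}}

```text
clock: 11.28
position: [409.3, -259.3, 133.8]
eef_rot: [[0.18, 0.984, -0.001], [0.984, -0.18, -0.003], [-0.003, -0.0, -1.0]]
contact_force: [-15.3, -12.5, 27.8]
opening: 21.1
finger_force: 71.0
```

```bash
python3 ang.py | head -4; python3 fit.py|sed -n 5,13p
```

```text
11.2833 [ 409.3 -259.3  133.8] 21.13907950409801 [-15.3 -12.5  27.8]
460 [(141, 84, 101), (142, 101, 120), (159, 120, 169), (160, 169, 204), (161, 204, 219), (196, 224, 164), (197, 164, 186), (198, 186, 111), (218, 126, 146), (219, 146, 164)]
488 [(142, 88, 105), (143, 105, 125), (159, 132, 160), (160, 160, 198), (161, 198, 216), (197, 224, 209), (198, 209, 118), (219, 131, 158)]
517 [(109, 162, 210), (115, 218, 185), (117, 191, 207), (118, 207, 184), (119, 184, 132), (128, 124, 99), (150, 74, 101), (151, 101, 128), (159, 130, 151), (160, 151, 190), (161, 190, 213), (198, 212, 159)]
-25 [150.4 162.  190.2 197.2]
-20 [151.6 160.1 192.2 195.8]
-15 [153.1 158.2 194.1 194.3]
-10 [154.7 156.5 192.7 195.8]
-5 [154.9 156.5 191.  197.3]
0 [153.4 158.5 189.2 198.6]
5 [152.1 160.7 187.3 199.7]
10 [150.9 163.  185.3 200.6]
15 [149.8 165.3 183.2 201.3]
```

Emit:
{"fn": "step_arm", "kwargs": {
  "motion": [0, 0, 0, 0, 0, 0, 0, 0, 0, 0, -3, 0, 0, 0, -4, 0, -2, 0, -4, 0, -2, 0, 0, 0, 0, 0, 0, 0],
  "hand": 50
}}

```text
clock: 11.92
position: [403.5, -297.8, 242.2]
eef_rot: [[0.18, 0.984, 0.002], [0.984, -0.18, -0.003], [-0.002, 0.003, -1.0]]
contact_force: [-0.4, -0.4, -1.2]
opening: 42.9
finger_force: 0.0
```

```bash
python3 ang.py; python3 - <<'E'
from h import *
g=cv2.cvtColor(cv2.imread("pics/ang.png"),cv2.COLOR_BGR2GRAY)
x0,y0=180,60
c=cv2.HoughCircles(cv2.GaussianBlur(g,(3,3),1)[y0:y0+160,x0:x0+140],cv2.HOUGH_GRADIENT,1,8,param1=120,param2=10,minRadius=3,maxRadius=14)
print((c[0][:6]+[x0,y0,0]).round(0).tolist())
cv2.imwrite("pics/up.png",cv2.resize(cv2.imread("pics/ang.png")[20:220,180:480],(780,520)))
E
```

```text
11.9167 [ 403.5 -297.8  242.2] 42.89834173096314 [-0.4 -0.4 -1.2]
399 [(96, 72, 96), (97, 96, 171), (98, 171, 214), (125, 216, 150), (126, 150, 75), (134, 56, 71), (136, 85, 101)]
418 [(96, 85, 104), (97, 104, 164), (98, 164, 210), (99, 210, 225), (125, 222, 174), (126, 174, 109)]
437 [(66, 126, 101), (94, 91, 124), (97, 125, 150), (98, 150, 205), (99, 205, 224), (125, 224, 186), (126, 186, 110), (137, 132, 151), (139, 156, 137), (141, 126, 111), (142, 111, 135), (143, 135, 188), (144, 188, 216), (149, 221, 192), (150, 192, 142), (151, 142, 119)]
-10 boss [246.5 104.7] sq [123.  126.8 101.5  95.4]
-5 boss [246.5 107.9] sq [124.3 125.8 100.2  96.4]
0 boss [246.6 111. ] sq [125.5 124.7  99.   97.5]
5 boss [246.7 114.2] sq [126.6 123.6  97.8  98.7]
10 boss [246.9 117.3] sq [127.6 122.3  96.7 100.1]
[[252.0, 112.0, 8.0], [188.0, 160.0, 6.0], [302.0, 104.0, 6.0], [188.0, 144.0, 7.0], [320.0, 148.0, 5.0], [190.0, 180.0, 6.0]]
```

```bash
python3 - <<'E'
from h import *
g=cv2.cvtColor(cv2.imread("pics/ang.png"),cv2.COLOR_BGR2GRAY)
for r in range(92,134,2): print(r,g[r,228:272:2].tolist())
E
```

```text
92 [133, 126, 100, 101, 87, 90, 82, 87, 85, 89, 88, 87, 76, 101, 97, 94, 84, 82, 90, 104, 101, 91]
94 [132, 112, 111, 109, 90, 89, 88, 86, 87, 89, 90, 88, 89, 103, 104, 104, 86, 85, 109, 128, 132, 118]
96 [132, 108, 112, 113, 90, 87, 91, 90, 89, 90, 93, 90, 88, 109, 108, 90, 88, 91, 115, 134, 134, 117]
98 [147, 128, 114, 118, 89, 92, 94, 90, 92, 95, 93, 91, 92, 90, 113, 97, 95, 99, 117, 132, 136, 120]
100 [185, 124, 123, 120, 92, 93, 93, 96, 91, 93, 91, 91, 93, 93, 117, 115, 106, 99, 118, 133, 134, 119]
102 [197, 122, 125, 125, 94, 98, 99, 94, 78, 84, 77, 69, 88, 94, 126, 124, 104, 104, 115, 132, 133, 118]
104 [216, 127, 130, 130, 93, 96, 97, 89, 90, 90, 87, 87, 88, 66, 102, 126, 111, 110, 116, 132, 132, 120]
106 [187, 121, 130, 136, 97, 90, 86, 89, 107, 144, 139, 106, 130, 123, 67, 126, 115, 114, 119, 131, 131, 119]
108 [169, 129, 137, 130, 89, 90, 86, 124, 168, 166, 166, 171, 181, 133, 117, 97, 115, 115, 121, 131, 131, 119]
110 [230, 157, 138, 132, 135, 88, 85, 168, 148, 56, 70, 152, 232, 133, 131, 84, 117, 117, 120, 130, 131, 119]
112 [233, 153, 137, 137, 136, 85, 105, 166, 43, 41
[... 477 characters left out ...]
4, 130, 132, 141, 138, 137]
122 [176, 172, 127, 123, 130, 119, 120, 126, 87, 87, 89, 90, 141, 127, 134, 127, 131, 130, 129, 143, 144, 140]
124 [141, 156, 116, 122, 125, 116, 113, 114, 120, 116, 104, 117, 120, 121, 131, 123, 124, 120, 121, 146, 146, 143]
126 [137, 147, 116, 117, 119, 118, 112, 115, 113, 113, 116, 115, 115, 125, 126, 118, 114, 115, 120, 149, 147, 142]
128 [137, 136, 125, 113, 111, 112, 109, 109, 110, 113, 107, 109, 113, 117, 117, 106, 114, 111, 116, 149, 146, 143]
130 [138, 137, 139, 104, 96, 106, 108, 109, 111, 106, 106, 113, 114, 109, 109, 103, 106, 103, 107, 147, 149, 147]
132 [137, 138, 128, 93, 96, 95, 95, 98, 100, 100, 97, 97, 95, 98, 99, 100, 97, 97, 103, 149, 151, 148]
```

View pics/up.png

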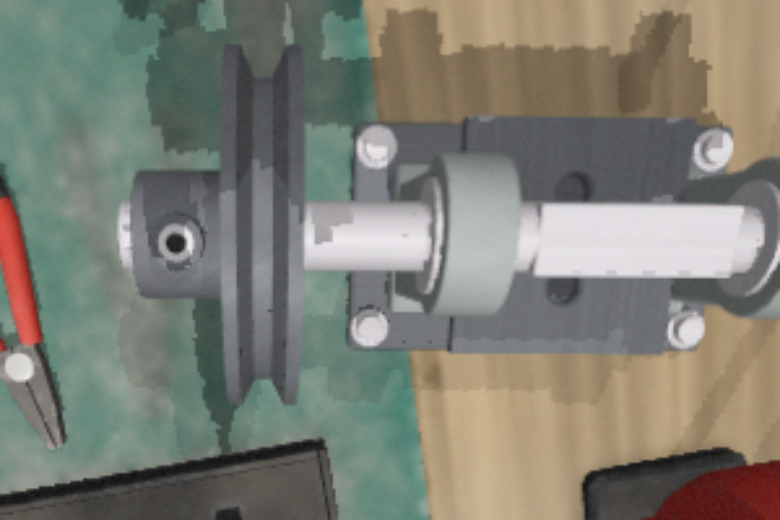

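The overhead view shows the boss socket at full-frame row ≈113, hub edges at rows 85.8 and 134.2, and cross-plate holes at zoomed (572,186) and (562,287). The boss is nearly up. I'll check the row bias against known features and get the hole positions too.

```bash
python3 - <<'E'
from h import *
np.set_printoptions(precision=1,suppress=True)
s=ctrl.sense();C=np.array([415,-218.,105]);x=np.array([-.18,-.984,0]);y=np.array([.984,-.18,0]);z=np.array([0,0,1.])
def sil(w,r):
    P=proj("wrist",[C+w*y+r*(np.sin(a)*x+np.cos(a)*z) for a in np.linspace(0,6.28,120)],s)[:,1];return P.min(),P.max()
print("hub",sil(-28,22),"disc+12",sil(12,60),"disc-12",sil(-12,60),"shaft",sil(36,12), proj("wrist",[C+36*y],s))
print("holes",proj("wrist",[C+130*y+k*x-52*z for k in(-19,19)],s))
f=lambda q:[(180+a/2.6,20+b/2.6) for a,b in q]
h=plane("wrist",f([(572,186),(562,287)]),53,s);print(h,h.mean(0),h[1]-h[0])
E
```

```text
hub (np.float64(88.59307049580532), np.float64(138.16911278663008)) disc+12 (np.float64(40.494520574410274), np.float64(178.68903030303275)) disc-12 (np.float64(40.48026695845431), np.float64(178.67536084933252)) shaft (np.float64(100.3420830210712), np.float64(127.31995440450991)) [[319.6 114. ]]
holes [[401.1  96.4]
 [397.3 132.4]]
[[ 545.5 -217.5   53. ]
 [ 538.4 -257.6   53. ]] [ 541.9 -237.6   53. ] [ -7.  -40.1   0. ]
```

Hub, disc and shaft all show a -3.2 px row bias. With that removed, both the boss and the square give t≈+8.5°. I'll regrip at the same place and turn back about 8°.

Emit:
{"fn": "step_arm", "kwargs": {
  "motion": [2, 0, 0, 0, 2, 0, 4, 0, 0, 0, 4, 0, 0, 0, 3, 0, 0, 0, 0, 0, 0, 0, 0, 0]
}}

```text
clock: 12.47
position: [410.1, -255.2, 132.5]
eef_rot: [[0.176, 0.984, -0.002], [0.984, -0.176, 0.002], [0.002, -0.003, -1.0]]
contact_force: [0.4, -0.9, 1.2]
opening: 42.5
finger_force: 0.0
```

Emit:
{"fn": "step_arm", "kwargs": {
  "motion": [0, 0, 0, 0, 0, 0, 0, 0, 0, 0, 0, 0, 0, 0, 0, 0, 0, 0, 0, 0],
  "hand": 0
}}

```text
clock: 12.88
position: [409.8, -256.8, 134.6]
eef_rot: [[0.178, 0.984, -0.001], [0.984, -0.178, -0.001], [-0.001, -0.001, -1.0]]
contact_force: [-9.4, -0.8, 3.2]
opening: 21.6
finger_force: 58.9
```

Emit:
{"fn": "step_arm", "kwargs": {
  "motion": [0.12, 0, -0.14, 0, 0.12, 0, -0.13, 0, 0.13, 0, -0.13, 0, 0.13, 0, -0.12, 0, 0, 0, 0, 0, 0, 0, 0, 0]
}}

```text
clock: 13.38
position: [410.8, -251.2, 138.7]
eef_rot: [[0.177, 0.984, -0.001], [0.984, -0.177, -0.0], [-0.0, -0.001, -1.0]]
contact_force: [-7.0, 0.3, -7.4]
opening: 21.8
finger_force: 60.7
```

Emit:
{"fn": "step_arm", "kwargs": {
  "motion": [0, 0, 0, 0, 0, 0, 0, 0, 0, 0, -3, 0, 0, 0, -4, 0, -2, 0, -4, 0, -2.5, 0, 0, 0, 0, 0, 0, 0, 0, 0, 0, 0],
  "hand": 50
}}

```text
clock: 14.05
position: [404.1, -295.5, 246.9]
eef_rot: [[0.179, 0.984, 0.002], [0.984, -0.179, -0.002], [-0.001, 0.003, -1.0]]
contact_force: [1.1, -0.8, -1.3]
opening: 42.9
finger_force: 0.0
```

```bash
cat > top.py <<'E'
from h import *
np.set_printoptions(precision=1,suppress=True)
s=ctrl.sense();C=np.array([415,-218.,105]);x=np.array([-.18,-.984,0]);y=np.array([.984,-.18,0]);z=np.array([0,0,1.])
im=ctrl.grab_frame("wrist");cv2.imwrite("pics/top.png",im);g=cv2.cvtColor(im,cv2.COLOR_BGR2GRAY).astype(int)
def sil(w,r):
    P=proj("wrist",[C+w*y+r*(np.sin(a)*x+np.cos(a)*z) for a in np.linspace(0,6.28,120)],s);return P[0,0],P[:,1].min(),P[:,1].max()
print(s["clock"],s["position"])
for n,w,r in(("hub",-28,22),("shaft",36,12),("shaft2",44,12),("disc",12,60)):
    c,a,b=sil(w,r);col=g[:,int(c)];d=np.diff(col);print(n,int(c),a,b,[(q,int(d[q])) for q in range(max(0,int(a)-9),int(b)+9) if abs(d[q])>16])
for w in(112,130,148):
    c=int(proj("wrist",[C+w*y],s)[0,0]);m=proj("wrist",[C+w*y],s)[0,1];d=np.diff(g[:,c]);print("sq",c,[(q,int(d[q])) for q in range(int(m)-24,int(m)+24) if abs(d[q])>14])
for t in(-10,-5,0,5,10):
    a=np.radians(t);d=np.sin(a)*x+np.cos(a)*z
    print(t,"boss",proj("wrist",[C-28*y+29*d],s).ravel(),"sq",proj("wrist",[C+130*y+16.97*(np.sin(a+k)*x+np.cos(a+k)*z) for k in np.pi*np.array([.25,.75,1.25,1.75])],s)[:,1])
u,v=proj("wrist",[C-28*y+29*z],s)[0].astype(int)
w=(g[v-16:v+14,u-8:u+18]<60);n,l,st,ce=cv2.connectedComponentsWithStats(w.astype(np.uint8))
print([(st[i,4],(ce[i]+[u-8,v-16]).round(1).tolist()) for i in range(1,n)])
E
python3 top.py
```

```text
14.05 [ 404.1 -295.5  246.9]
hub 248 89.54442107685014 138.08180994104467 [(88, -23), (105, 55), (106, 24), (108, -62), (109, -63), (116, 102), (117, 27), (119, -48), (120, -28), (123, 24), (124, 17), (137, 18)]
shaft 319 101.06719763985676 127.47357541863964 [(125, -26), (126, -35)]
shaft2 328 101.09186390756348 127.49238432651399 [(92, 26), (100, 17), (101, 18), (103, 18), (125, -25), (126, -52), (129, -24)]
disc 295 42.639224354457696 177.79219945651988 [(98, 26)]
sq 397 [(99, 53), (100, 72), (101, 24), (124, -17), (126, -25), (127, -74), (128, -45)]
sq 416 [(99, 38), (100, 73), (101, 30), (126, -20), (127, -55), (128, -39)]
sq 434 [(97, 28), (100, 47), (101, 42), (127, -43), (128, -65)]
-10 boss [247.1 108. ] sq [125.9 129.4 104.6  98.9]
-5 boss [247.1 111. ] sq [127.1 128.5 103.4  99.8]
0 boss [247.2 114.1] sq [128.3 127.4 102.1 101. ]
5 boss [247.3 117.2] sq [129.4 126.2 101.  102.2]
10 boss [247.5 120.2] sq [130.3 125.  100.  103.5]
[(np.int32(32), [247.6, 113.3]), (np.int32(1), [258.0, 111.0])]
```

With the arm settled, boss and square both agree at t ≈ 0–1°, so the pulley is done. On to the U-bolt.

Emit:
{"fn": "step_arm", "kwargs": {
  "motion": [3.9, -0.62, 0, 0, 3.9, -0.62, 0, 0, 3.9, -0.62, 0, 0, 3.9, -0.62, 0, 0, 3.9, -0.62, 0, 0, 3.9, -0.62, 0, 0, 3.9, -0.62, 0, 0, 3.9, -0.62, 0, 0],
  "hand": 100
}}

```text
clock: 14.77
position: [409.6, 24.4, 245.9]
eef_rot: [[0.176, 0.984, 0.001], [0.984, -0.176, -0.0], [-0.0, 0.001, -1.0]]
contact_force: [0.9, 0.1, 0.2]
opening: 85.7
finger_force: 0.0
```

Emit:
{"fn": "step_arm", "kwargs": {
  "motion": [3.9, -0.62, 0, 0, 0, 0, 0, 0, 0, 0, 0, 0, 0, 0, 0, 0]
}}

```text
clock: 15.1
position: [410.8, 61.4, 245.6]
eef_rot: [[0.176, 0.984, 0.0], [0.984, -0.176, -0.0], [-0.0, 0.0, -1.0]]
contact_force: [-0.2, -0.2, 0.5]
opening: 85.6
finger_force: 0.0
```

```bash
python3 - <<'E'
from h import *
import pickle
np.set_printoptions(precision=1,suppress=True)
s=ctrl.sense();im=ctrl.grab_frame("wrist");cv2.imwrite("pics/r1.png",im);pickle.dump(s,open("s2.pkl","wb"))
print(s["clock"],s["position"],s["eef_rot"].tolist() if hasattr(s["eef_rot"],"tolist") else s["eef_rot"])
y=np.array([.17,.985,0]);x=np.array([.985,-.17,0]);R=np.array([417,89,0.])
print("pred corners",proj("wrist",[R+a*35*x+b*55*y+[0,0,50] for a,b in((1,1),(1,-1),(-1,-1),(-1,1))],s).tolist())
print("pred bow",proj("wrist",[R-28*y+k*x+[0,0,120] for k in(-24,24)],s).tolist())
hsv=cv2.cvtColor(im,cv2.COLOR_BGR2HSV)
w=cv2.inRange(hsv,(10,90,110),(28,255,255));n,l,st,ce=cv2.connectedComponentsWithStats(w)
print([(st[i].tolist(),ce[i].round().tolist()) for i in np.argsort(-st[:,4])[:5]])
m=cv2.inRange(hsv,(0,0,120),(180,60,255));n,l,st,ce=cv2.connectedComponentsWithStats(m)
print([(st[i].tolist(),ce[i].round().tolist()) for i in range(1,n) if st[i,4]>60])
E
```

```text
15.1 [410.8  61.4 245.6] [[0.17595732786890844, 0.984397794619876, 2.6772334937874714e-05], [0.9843977946929962, -0.17595732709060963, -2.9098006674499435e-05], [-2.3933225102555708e-05, 3.147463497245627e-05, -0.9999999992182742]]
pred corners [[315.7368698019541, 110.02736569528193], [313.3744445325083, 204.2823846320444], [256.3326025487087, 204.59836515115802], [253.24123878663914, 110.42385365524213]]
pred bow [[260.6169563817741, 198.27999658811677], [309.8537860768237, 198.00466199810802]]
[([0, 0, 560, 420, 226257], [275.0, 211.0]), ([512, 173, 48, 102, 2620], [536.0, 221.0]), ([399, 157, 56, 51, 1694], [429.0, 184.0]), ([90, 0, 43, 47, 1233], [111.0, 22.0]), ([260, 144, 49, 48, 948], [284.0, 159.0])]
[([4, 0, 325, 325, 40614], [158.0, 156.0]), ([175, 0, 96, 33, 1654], [221.0, 13.0]), ([103, 6, 17, 33, 325], [111.0, 22.0]), ([282, 12, 33, 75, 1033], [300.0, 53.0]), ([408, 64, 34, 43, 1005], [425.0, 85.0]), ([272, 79, 23, 7, 101], [283.0, 82.0]), ([317, 116, 5, 25, 71], [318.0, 130.0]), ([414, 123, 19, 19, 254], [423.0, 132.0]), ([263, 130, 48, 15, 507], [286.0, 138.0]), ([326
[... 315 characters left out ...]
[475.0, 247.0]), ([534, 227, 25, 21, 373], [547.0, 238.0]), ([292, 228, 19, 58, 752], [301.0, 253.0]), ([317, 230, 24, 69, 927], [328.0, 262.0]), ([350, 230, 10, 25, 160], [355.0, 242.0]), ([497, 250, 18, 24, 279], [504.0, 263.0]), ([213, 282, 16, 14, 87], [219.0, 288.0]), ([244, 289, 56, 68, 1479], [271.0, 327.0]), ([148, 303, 13, 10, 87], [155.0, 307.0]), ([404, 303, 13, 10, 87], [409.0, 307.0]), ([181, 309, 22, 29, 218], [191.0, 323.0]), ([312, 314, 32, 44, 517], [331.0, 335.0]), ([295, 320, 12, 14, 97], [301.0, 327.0]), ([344, 320, 14, 32, 221], [349.0, 332.0]), ([257, 343, 11, 11, 74], [262.0, 348.0]), ([426, 394, 37, 20, 468], [445.0, 405.0]), ([470, 400, 12, 20, 109], [475.0, 413.0])]
```

```bash
python3 - <<'E'
from h import *
import pickle
np.set_printoptions(precision=2,suppress=True)
s=pickle.load(open("s2.pkl","rb"));im=cv2.imread("pics/r1.png")
m=cv2.inRange(cv2.cvtColor(im,cv2.COLOR_BGR2HSV),(0,0,120),(180,60,255))
for y0 in(185,125):
    M=np.zeros_like(m);M[y0:y0+25,255:320]=m[y0:y0+25,255:320]
    n,l,st,ce=cv2.connectedComponentsWithStats(M);i=1+np.argmax(st[1:,4]);pts=np.argwhere(l==i)[:,::-1].astype(np.float32)
    print(cv2.minAreaRect(pts))
    for c in(264,268,275,286,297,305,309):
        q=pts[pts[:,0]==c][:,1];print(c,q.min() if len(q) else 0,q.max() if len(q) else 0,end="; ")
    print()
    q=[(c,np.mean(pts[pts[:,0]==c][:,1])) for c in(268,305)]+[(263,196),(311,196)]
    P=plane("wrist",q,118,s);print(P[:2],"mid",(P[2]+P[3])/2,np.linalg.norm(P[3]-P[2]))
    d=P[1]-P[0];print("az",np.degrees(np.arctan2(d[1],d[0])))
E
```

```text
((286.49786376953125, 196.45358276367188), (10.895197868347168, 47.08863067626953), 87.33700561523438)
264 193.0 199.0; 268 192.0 201.0; 275 192.0 201.0; 286 192.0 201.0; 297 192.0 201.0; 305 192.0 201.0; 309 192.0 198.0; 
[[395.83  65.49 118.  ]
 [431.52  59.12 118.  ]] mid [414.24  62.72 118.  ] 47.00477827123606
az -10.123840173509956
((286.5, 137.0), (47.0, 14.0), 0.0)
264 135.0 141.0; 268 130.0 143.0; 275 134.0 143.0; 286 134.0 144.0; 297 133.0 143.0; 305 134.0 143.0; 309 135.0 140.0; 
[[406.66 121.46 118.  ]
 [440.08 113.97 118.  ]] mid [414.24  62.72 118.  ] 47.00477827123606
az -12.630673396040562
```

The square-bend bow is centred at about (414,63), azimuth -10.1°, 47 mm long, which matches. Descending onto the legs, closing and lifting.

Emit:
{"fn": "step_arm", "kwargs": {
  "motion": [0.18, 0.31, 3.7, 0, 0, 0, 3.7, 0, 0, 0, 3.7, 0, 0, 0, 3.6, 0, 0, 0, 0, 0, 0, 0, 0, 0]
}}

```text
clock: 15.65
position: [413.5, 62.1, 98.2]
eef_rot: [[0.178, 0.984, -0.004], [0.984, -0.178, 0.001], [-0.0, -0.004, -1.0]]
contact_force: [0.8, 0.4, 0.9]
opening: 85.8
finger_force: 0.0
```

Emit:
{"fn": "step_arm", "kwargs": {
  "motion": [0, 0, 0, 0, 0, 0, 0, 0, 0, 0, 0, 0, 0, 0, 0, 0, 0, 0, 0, 0, 0, 0, 0, 0],
  "hand": 0
}}

```text
clock: 16.15
position: [415.7, 62.7, 100.5]
eef_rot: [[0.177, 0.984, 0.003], [0.984, -0.177, -0.0], [0.0, 0.003, -1.0]]
contact_force: [-5.0, 1.1, 27.2]
opening: 41.4
finger_force: 55.8
```

Gripped. I'll lift straight out and check the clearance to the red reel next to the stand.

Emit:
{"fn": "step_arm", "kwargs": {
  "motion": [0, 0, -2, 0, 0, 0, -2, 0, 0, 0, -3, 0, 0, 0, -3, 0, 0, 0, -3, 0, 0, 0, -3, 0, 0, 0, 0, 0, 0, 0, 0, 0]
}}

```text
clock: 16.82
position: [414.9, 62.3, 260.2]
eef_rot: [[0.177, 0.984, 0.004], [0.984, -0.177, -0.001], [-0.001, 0.004, -1.0]]
contact_force: [0.1, 0.2, -2.7]
opening: 41.0
finger_force: 57.1
```

```bash
python3 - <<'E'
from h import *
import pickle
np.set_printoptions(precision=1,suppress=True)
def red(im,x0,y0,x1,y1):
    h=cv2.cvtColor(im,cv2.COLOR_BGR2HSV);m=cv2.inRange(h,(0,130,60),(8,255,255))|cv2.inRange(h,(172,130,60),(180,255,255))
    M=np.zeros_like(m);M[y0:y1,x0:x1]=m[y0:y1,x0:x1];n,l,st,ce=cv2.connectedComponentsWithStats(M);i=1+np.argmax(st[1:,4]);print(st[i],ce[i]);return np.argwhere(l==i)[:,::-1]
a=red(cv2.imread("pics/scene0.png"),340,90,410,170);b=red(cv2.imread("pics/side0.png"),260,95,310,170)
c=red(cv2.imread("pics/w1.png"),370,220,500,330)
f=lambda p,k:p[np.argmin(p@k)]
print(tri(ray("scene",[a.mean(0)]),ray("side",[b.mean(0)])))
for nm,k in(("top",[0,1]),("left",[1,0]),("bottom",[0,-1]),("right",[-1,0])):print(nm,tri(ray("scene",[f(a,np.array(k))]),ray("side",[f(b,np.array(k))])))
s=pickle.load(open("s1.pkl","rb"))
for z in(80,130,180):print(z,plane("wrist",[f(c,np.array([1,0])),f(c,np.array([0,1]))],z,s).tolist())
s=ctrl.sense();im=ctrl.grab_frame("wrist");cv2.imwrite("pics/g1.png",im)
p=s["position"];R=np.array(s["eef_rot"])
print(p,s["opening"],s["contact_force"]);print("pred bow ends",proj("wrist",[p+R@[0,k,-20] for k in(-24,24)],s))
m=cv2.inRange(cv2.cvtColor(im,cv2.COLOR_BGR2HSV),(0,0,120),(180,60,255));n,l,st,ce=cv2.connectedComponentsWithStats(m)
print([(st[i].tolist(),ce[i].round().tolist()) for i in range(1,n) if st[i,4]>150 and 150<ce[i][0]<420 and ce[i][1]>150])
E
```

```text
[ 355  107   44   52 1402] [375.7 130.7]
[272 113  30  45 891] [286.6 135.2]
[ 397  236   88   89 4251] [439.6 273.8]
[[ 606.  -416.   109.3    4.3]]
top [[ 570.2 -359.   222.     9.1]]
left [[ 624.3 -338.6  108.4   17.6]]
bottom [[ 562.  -359.4   51.5   15.7]]
right [[ 587.9 -502.2  119.9   12.3]]
80 [[563.0667034690154, -357.5347851945098, 80.0], [616.3421106297471, -344.4670262608612, 80.0]]
130 [[546.1436983770959, -330.9238943995617, 130.0], [592.5889228495577, -319.531489735357, 130.0]]
180 [[529.2206932851765, -304.31300360461364, 180.0], [568.8357350693681, -294.59595320985284, 180.0]]
[414.9  62.3 260.2] 41.04895777656258 [ 0.1  0.2 -2.7]
pred bow ends [[237.4 273.9]
 [332.1 273.9]]
[([4, 0, 328, 310, 42197], [157.0, 155.0]), ([388, 194, 26, 11, 194], [399.0, 199.0]), ([359, 217, 46, 37, 940], [385.0, 237.0]), ([243, 259, 80, 30, 1458], [282.0, 271.0]), ([242, 283, 62, 72, 1964], [271.0, 324.0]), ([308, 330, 27, 19, 221], [323.0, 338.0]), ([154, 374, 29, 26, 323], [169.0, 389.0]), ([383, 384, 42, 20, 400], [405.0, 395.0])]
```

```bash
python3 - <<'E'
from h import *
np.set_printoptions(precision=1,suppress=True)
s=ctrl.sense();p=s["position"];R=np.array(s["eef_rot"])
for z in(-25,-20,-15,-10,-5,0,5): print(z,proj("wrist",[p+R@[0,-24,z],p+R@[0,24,z],p+R@[5,0,z],p+R@[-5,0,z]],s).ravel())
g=cv2.cvtColor(cv2.imread("pics/g1.png"),cv2.COLOR_BGR2GRAY)
for r in range(252,304,3): print(r,"".join(" .:-=+*#%@"[min(9,v//26)] for v in g[r,210:360:1]))
E
```

```text
-25 [235.9 279.  333.7 279.1 284.8 270.  284.7 288. ]
-20 [237.4 273.9 332.1 273.9 284.7 265.1 284.7 282.6]
-15 [238.7 269.1 330.6 269.1 284.7 260.5 284.6 277.6]
-10 [240.1 264.5 329.1 264.5 284.6 256.1 284.6 272.8]
-5 [241.3 260.2 327.8 260.3 284.6 252.1 284.5 268.3]
0 [242.5 256.2 326.5 256.2 284.5 248.2 284.5 264.1]
5 [243.6 252.4 325.3 252.4 284.5 244.6 284.4 260.1]
252 +++++++++++++++=============-....:=====-=-=------====+++++++==============----:--==============+---=====--------:  ..-=========--=++++++++++++++:.:-==
255 +++++++++++::::---=========- . ..:======-=-------=======++++++++=========-:-----===+++========+++---==----------. .. .-=========--=+++++++++++++=:::--
258 +++++++++--------=========-  .  ..=====-=-------=======+++++++++==========------==================-----=--------  .....-===========++++++++++++++.:--=
261 +++++++-.......-=========-.     ..========------------------------------=----=-------------========-========----   . ...-==========.......-++**++-::-=
264 ===:.........:==========- ..... .:+++++++++++++++++++++++++++++++++++++++++++++++++++++++++++++++++++++
[... 1362 characters left out ...]
====-::----:----------------:-----==++====:..  ..  .. ...:++++=:..... ..........
294 .............-=+++:.... .   ..  .-=-----================================-=-:::---::----:--::---====++++***++++--=.....  . . ...:+=+=:. .. ............
297 ..................::....     ...--==--=-===============================-:::::::--::-----===++++*****##**++=------:  ... .. ......  ...................
300 .........................     .:=-=-===================================:--------====++++****##**++=---------------:     .  ...... ....................
303 .......... .... . ..... .  ....===-=--=================================-----=++++****#**++=--:-------:-------------... .. ......... ..................
```

The bolt is held: the bow spans columns 243–322 at the expected depth, and its centre is within about 1 mm of the tool axis. Carrying it over the stand and turning so the camera faces the robot side.

Emit:
{"fn": "step_arm", "kwargs": {
  "motion": [-3.05, 1.99, 0, 0, -3.05, 1.99, 0, 0, -3.05, 1.99, 0, 0, -3.05, 1.99, 0, 0, -3.05, 1.99, 0, 0, -3.05, 1.99, 0, 0, -3.05, 1.99, 0, 0, -3.05, 1.99, 0, 0]
}}

```text
clock: 17.53
position: [527.6, -207.5, 256.9]
eef_rot: [[0.177, 0.984, -0.002], [0.984, -0.177, 0.001], [0.0, -0.002, -1.0]]
contact_force: [0.2, 0.7, -1.2]
opening: 41.0
finger_force: 57.1
```

Emit:
{"fn": "step_arm", "kwargs": {
  "motion": [-3.05, 1.99, 0, 0, 0, 0, 0, -0.12, 0, 0, 0, -0.12, 0, 0, 0, -0.12, 0, 0, 0, -0.12, 0, 0, 0, -0.12, 0, 0, 0, -0.12, 0, 0, 0, -0.12]
}}

```text
clock: 18.2
position: [541.4, -239.1, 256.9]
eef_rot: [[-0.62, 0.785, -0.002], [0.785, 0.62, 0.001], [0.002, -0.001, -1.0]]
contact_force: [-0.7, -0.3, -2.0]
opening: 40.7
finger_force: 57.3
```

Emit:
{"fn": "step_arm", "kwargs": {
  "motion": [0, 0, 0, -0.12, 0, 0, 0, -0.12, 0, 0, 0, -0.12, 0, 0, 0, -0.12, 0, 0, 0, -0.12, 0, 0, 0, -0.12, 0, 0, 0, 0, 0, 0, 0, 0]
}}

```text
clock: 18.87
position: [541.5, -239.3, 257.4]
eef_rot: [[-0.982, 0.191, -0.001], [0.191, 0.982, 0.001], [0.002, 0.001, -1.0]]
contact_force: [0.2, -0.3, -2.6]
opening: 41.0
finger_force: 57.2
```

```bash
cat > hole.py <<'E'
from h import *
np.set_printoptions(precision=1,suppress=True)
s=ctrl.sense();im=ctrl.grab_frame("wrist");cv2.imwrite("pics/st.png",im)
p=s["position"];R=np.array(s["eef_rot"]);print(s["clock"],p,R[:,:2].ravel().round(3),s["opening"],s["contact_force"])
O=np.array([543,-240.8,0]);x=np.array([-.18,-.984,0]);y=np.array([.984,-.18,0]);z=np.array([0,0,1.])
H=proj("wrist",[O-19*x+53*z,O+19*x+53*z],s);print("holes pred",H.ravel())
print("sq top corners pred (y-33,+33)",proj("wrist",[O+a*12*x+b*35*y+117*z for a,b in((-1,-1),(1,-1),(-1,1),(1,1))],s).ravel())
print("legs tip pred",proj("wrist",[p+R@[-.7,-1+k,82.5] for k in(-19,19)],s).ravel(),"bow",proj("wrist",[p+R@[-.7,-1+k,-14.5] for k in(-19,19)],s).ravel())
g=cv2.cvtColor(im,cv2.COLOR_BGR2GRAY)
u0=int(H[:,0].min())-30;u1=int(H[:,0].max())+30;v=int(H[:,1].mean());print(u0,u1)
for r in range(v-40,v+41,2): print(r,"".join(" .:-=+*#%@"[min(9,q//26)] for q in g[r,u0:u1]))
E
python3 hole.py
```

```text
18.8667 [ 541.5 -239.3  257.4] [-1.   0.2  0.2  1.   0.   0. ] 40.990112966765565 [ 0.2 -0.3 -2.6]
holes pred [296.2 183.6 265.3 184. ]
sq top corners pred (y-33,+33) [292.1 162.8 267.9 163.1 292.2 229.  269.6 229.2]
legs tip pred [257.7 213.4 303.1 213.4] bow [243.1 270.7 315.4 270.7]
235 326
143 +++++++===========++*********####################*#***********+++++=====-------------======
145 ===+++-----------=+++*********###################************++++++=====---::::::-:::--====
147 ==++++============++*********####################************++++++====---------------=====
149 ++++*++=+++=======++********#####################************++++++====---------------=====
151 *****+=============++*******#####################************++++++===--------------=======
153 *****++=+==============-==++********####*#***********+++++++++===--------------------======
155 *****+=========================+++#%%%@@@@@@%%%%%%%%###*++----------------------------=====
157 ******============================*##%%%%%%%%%%%%####**+==----------------------------=====
159 ******===========================
[... 2430 characters left out ...]
----=+++++==---------====---
211 ++++++++===========+#*#**+++++====*%%%%%%%%%%%%%%%%%%%%%%+===-----++++++++++-------========
213 ***++++++==========##**+++++++====+%%%%%%%%%%%%%%%%%%%%%%+===----=+++++++++++------========
215 *+**+++++=========*##*+++++++++===+%%%%%%%%%%%%%%%%%%%%%%+===----==++++++++++=-----========
217 ++++++++=========+###+++++++++====+%%%%%%%%%%%%%%%%%%%%%%=-------==+++++++++++------=======
219 +++++++++========####*++++++++=====%%%%%%%%%%%%%%%%%%%%%%=:-:-----=+++++++++++=-----=======
221 ++++++++++======+###****+++++=----=%%%%%%%%%%%%%%%%%%%%%%=--------==+++++++++++----========
223 ********+++==+=+####***++++++=----=%%%%%%%%%%%%%%%%%%%%%%=--------==++++++++++++---========
```

The view is clear. The holes are at columns ≈265 and 296.5, row 184. The square shaft spans columns 268–291.5. The leg tips are at columns 259 and 304.5. The bolt needs about (-1.8, -1.4) mm in tool x, y. I'll shift, drop to just above the shaft and recheck.

Emit:
{"fn": "step_arm", "kwargs": {
  "motion": [-0.18, -0.14, 0, -0.011, 0, 0, 2.3, 0, 0, 0, 2.3, 0, 0, 0, 0, 0, 0, 0, 0, 0, 0, 0, 0, 0]
}}

```text
clock: 19.42
position: [544.0, -241.1, 213.7]
eef_rot: [[-0.984, 0.177, 0.001], [0.177, 0.984, -0.0], [-0.001, -0.0, -1.0]]
contact_force: [-0.3, -0.3, -1.3]
opening: 40.8
finger_force: 57.4
```

```bash
sed -i 's/v-40,v+41,2/v-8,v+56,2/; s/\[-.7,-1+k/[0,.2+k/g' hole.py; python3 hole.py
```

```text
19.4167 [ 544.  -241.1  213.7] [-1.   0.2  0.2  1.  -0.  -0. ] 40.849894720833134 [-0.3 -0.3 -1.3]
holes pred [299.4 189.5 264.4 189.4]
sq top corners pred (y-33,+33) [296.1 166.8 267.7 166.8 294.8 243.1 268.6 243. ]
legs tip pred [259.1 212.6 304.5 212.6] bow [245.3 269.5 317.7 269.5]
234 329
181 ++++==============================*%*%%%%%%%%%%%%%%%%%%%%%%%%#-------------------------------==
183 ++++=======================-:-----+%%%%%%%%%%%%%%%%%%%%%%%%%%#:-:::::------------------------==
185 ++++====================-:-::::::-+%%%%%%%%%%%%%%%%%%%%%%%%%%#::::::::::---------------------==
187 +++++==================-:===:::::-+###%%%%%%%%%%%%%%%%%%%%%%%#:::::::::::--------------------==
189 +++++==================-:-==:::::-+########%%%%%%%%%%%%%%%%%%#::::::::::::-------------------==
191 ++++===================-::==:::::-+###########%%%%%%%%%%%%%%%#:::::::::::--------------------==
193 ++++===============-===-::.:::::::+#################%%%%%%%%%#:::::::::::--------------------==
195 ++++=====================--::::::-=###################%%%%%%%#:::::::::------------------------
197 +
[... 1694 characters left out ...]

231 ++++++++======+++==========++-----=%%%%%%%%%%%%%%%%%%%%%%%%%#--------==-===========------======
233 ******++======++=============-----=%%%%%%%%%%%%%%%%%%%%%%%%%#--------=--============----=======
235 *******+===+++++============------=%%%%%%%%%%%%%%%%%%%%%%%%%#-----------============----=======
237 *****+++==*##++=========-===------=%%%%%%%%%%%%%%%%%%%%%%%%%#-----------==============--====++=
239 ******++=+##+++============-------=%%%%%%%%%%%%%%%%%%%%%%%%%#:-----------============+=-====++*
241 ********=+#*++==========--=-------=%%%%%%%%%%%%%%%%%%%%%%%%%#------------==============-===****
243 ********+=*+++=========---=----====+############%%##########+====---------=============-=**+*++
```

Everything lines up laterally: legs 282.3, holes 282.2, shaft 281.9. Only about 0.8 mm along the shaft is needed. Descending past the shaft.

Emit:
{"fn": "step_arm", "kwargs": {
  "motion": [0.08, 0, 1.5, 0, 0, 0, 1.5, 0, 0, 0, 1.5, 0, 0, 0, 1.5, 0, 0, 0, 0.6, 0, 0, 0, 0, 0, 0, 0, 0, 0]
}}

```text
clock: 20.05
position: [543.1, -241.1, 147.6]
eef_rot: [[-0.984, 0.177, 0.001], [0.177, 0.984, -0.0], [-0.001, -0.0, -1.0]]
contact_force: [-0.1, 0.5, -0.7]
opening: 41.0
finger_force: 57.4
```

Emit:
{"fn": "step_arm", "kwargs": {
  "motion": [0, 0, 0.6, 0, 0, 0, 0.6, 0, 0, 0, 0.6, 0, 0, 0, 0, 0]
}}

```text
clock: 20.38
position: [542.1, -241.0, 127.4]
eef_rot: [[-0.984, 0.177, -0.001], [0.177, 0.984, 0.001], [0.001, 0.0, -1.0]]
contact_force: [-0.1, 0.5, -3.3]
opening: 40.7
finger_force: 57.4
```

The tips are in both holes with no force. Continuing down.

Emit:
{"fn": "step_arm", "kwargs": {
  "motion": [0, 0, 0.5, 0, 0, 0, 0.5, 0, 0, 0, 0.4, 0, 0, 0, 0.2, 0, 0, 0, 0, 0, 0, 0, 0, 0]
}}

```text
clock: 20.88
position: [542.7, -241.0, 112.5]
eef_rot: [[-0.984, 0.177, -0.0], [0.177, 0.984, 0.0], [0.0, 0.0, -1.0]]
contact_force: [0.5, 0.2, -2.6]
opening: 40.6
finger_force: 57.4
```

Emit:
{"fn": "step_arm", "kwargs": {
  "motion": [0, 0, 0.15, 0, 0, 0, 0.15, 0, 0, 0, 0.1, 0, 0, 0, 0, 0, 0, 0, 0, 0]
}}

```text
clock: 21.3
position: [542.6, -241.0, 108.5]
eef_rot: [[-0.984, 0.177, -0.0], [0.177, 0.984, 0.0], [0.0, 0.0, -1.0]]
contact_force: [0.3, -0.3, -2.1]
opening: 41.2
finger_force: 57.4
```

Emit:
{"fn": "step_arm", "kwargs": {
  "motion": [0, 0, 0.1, 0, 0, 0, 0.1, 0, 0, 0, 0, 0]
}}

```text
clock: 21.55
position: [543.0, -241.1, 107.7]
eef_rot: [[-0.984, 0.177, 0.0], [0.177, 0.984, -0.001], [-0.001, -0.001, -1.0]]
contact_force: [-7.6, 1.7, 18.6]
opening: 40.9
finger_force: 61.2
```

Emit:
{"fn": "step_arm", "kwargs": {
  "motion": [0, 0, 0.1, 0, 0, 0, 0.1, 0, 0, 0, 0, 0]
}}

```text
clock: 21.8
position: [543.2, -241.2, 107.2]
eef_rot: [[-0.984, 0.177, 0.001], [0.177, 0.984, -0.002], [-0.001, -0.002, -1.0]]
contact_force: [-19.1, 4.9, 45.4]
opening: 40.9
finger_force: 66.0
```

It made contact at the expected height (TCP 107.5) and is pressed flat. Releasing, rising and checking.

Emit:
{"fn": "step_arm", "kwargs": {
  "motion": [0, 0, -0.1, 0, 0, 0, 0, 0, 0, 0, 0, 0, 0, 0, 0, 0, 0, 0, 0, 0],
  "hand": 90
}}

```text
clock: 22.22
position: [542.6, -241.0, 105.3]
eef_rot: [[-0.984, 0.177, -0.0], [0.177, 0.984, 0.0], [0.0, 0.0, -1.0]]
contact_force: [-0.4, 0.8, 0.2]
opening: 76.8
finger_force: 0.0
```

Emit:
{"fn": "step_arm", "kwargs": {
  "motion": [0, 0, -2, 0, 0, 0, -3, 0, 0, 0, -4, 0, 0, 0, -4, 0, 0, 0, -2, 0, 0, 0, 0, 0, 0, 0, 0, 0, 0, 0, 0, 0]
}}

```text
clock: 22.88
position: [542.3, -241.1, 254.7]
eef_rot: [[-0.984, 0.177, -0.001], [0.177, 0.984, 0.0], [0.001, 0.0, -1.0]]
contact_force: [-0.4, 1.1, -0.6]
opening: 76.8
finger_force: 0.0
```

```bash
python3 - <<'E'
from h import *
np.set_printoptions(precision=1,suppress=True)
s=ctrl.sense();im=ctrl.grab_frame("wrist");cv2.imwrite("pics/fin.png",im);print(s["clock"],s["position"],s["opening"],s["contact_force"])
O=np.array([543,-240.8,0]);x=np.array([-.18,-.984,0]);y=np.array([.984,-.18,0]);z=np.array([0,0,1.])
B=proj("wrist",[O-24*x+122*z,O+24*x+122*z,O+5*y+122*z,O-5*y+122*z],s);print("bow home pred",B.ravel())
print("bow if 10 up",proj("wrist",[O-24*x+132*z,O+24*x+132*z],s).ravel())
for t in(-10,-5,0,5,10):
    a=np.radians(t);print(t,proj("wrist",[O-158*y+105*z+29*(np.sin(a)*x+np.cos(a)*z)],s).ravel(),end=" ")
print("hub edges",proj("wrist",[O-158*y+105*z-22*x,O-158*y+105*z+22*x],s).ravel())
g=cv2.cvtColor(im,cv2.COLOR_BGR2GRAY);u,v=B.mean(0).astype(int)
for r in range(v-20,v+24,2): print(r,"".join(" .:-=+*#%@"[min(9,q//26)] for q in g[r,u-50:u+50]))
print(u-50)
b=proj("wrist",[O-158*y+134*z],s)[0].astype(int);print("boss",b)
for r in range(max(0,b[1]-18),b[1]+20,2): print(r,"".join(" .:-=+*#%@"[min(9,q//26)] for q in g[r,b[0]-40:b[0]+40]))
E
```

```text
22.8833 [ 542.3 -241.1  254.7] 76.79278430549287 [-0.4  1.1 -0.6]
bow home pred [306.1 198.  258.  197.9 282.1 202.8 282.1 193.1]
bow if 10 up [306.9 200.7 257.2 200.6]
-10 [288.8  13.6] -5 [285.7  13.5] 0 [282.6  13.4] 5 [279.4  13.5] 10 [276.4  13.6] hub edges [306.9  24.3 258.2  24.1]
177 +++++++++++=====================-----==%%%%%%%%%%%%%%%%%%%%%%%+-::-------------------------=--=-==-=
179 ++++++++++++=================-::-+#++++%%%%%%%%%%%%%%%%%%%%%%%+++++++-::-------------------=========
181 +++++++++++=================-:==*#*++++%%%%%%%%%%%%%%%%%%%%%%%+=++++++-::-----------------==========
183 +++++++++++=================-:=+****+=+%%%%%%%%%%%%%%%%%%%%%%%+=++==++=::-----------------==========
185 ++++++++++++================-:-+=====-+%%%%%%%%%%%%%%%%%%%%%%%==-======-:-----------------======-===
187 ++++++++++++=================-=+=======%*%%%%%%%%%%%%%%%%%%%%%---=======------------------===-=---=-
189 ++++++++++++==================+======-=%%%%%%%%%%%%%%%%%%%%%%%=--=======---------------------------=
191 +++++++++==+=================+======--=###%%%%%%%%%%%%%%%%%%%%----======
[... 2240 characters left out ...]
:------:::::::==+========+++
18 =================----==========-==+*%%%##*#%%%%#===-:-------:::::-==========++++
20 =================----==========-=+==+#%%%%%%%#*====:-----::-::::::==========++++
22 ================+----===========:-====+****++====-::----:-:-::::::=========+++++
24 ==============++=-----===========::-===========-:::---------::::::=========+++++
26 ================+====++++++++++=========+=======================--===========+==
28 =================++==++++++++++====+====+=======================================
30 ================+++++=++++++++++++===+=========================================-
32 ====-===========+++=========-----------------------------=======================
```

The bow sits at its predicted home position: columns 259–306, rows 194–203. The boss socket is at column ≈283, against a predicted 282.6 for straight up. Handing in.

```bash
python3 -c "
from bench import ctrl
print(ctrl.job_done())"
```

```text
the job is handed in; nothing more can be done
None
```

The job is handed in at about 23 s of the 72 s: the last camera check showed the screw boss pointing straight up to within about 1°. The square-bend U-bolt is through both plate holes with its bow flat on the shaft, the gripper is clear of everything, and the round-bend U-bolt was left untouched in the rest.

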